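# Build up a relay rail in the clamping jig

## Task

Lay the rail plate flat in the jig's nest, rail up, and swing the toggle clamp over centre so that it holds the plate's end. Then fit every relay module to the rail: hook its fixed lip under the rail edge farthest from the robot and rock it down towards the robot until its sprung foot clicks under the near edge, all upright, fully on the rail and square to it. With all of them clicked home swing the clamp back fully open, leave the built-up plate lying in the nest, and do not disturb the things standing round the work.

Things in the scene. Friction and masses are not known exactly. Their poses are not given: they have to be found in the camera images.
- jig: Aluminium jig fixed to the bench; place and yaw vary. Origin under its middle, on the bench; x away from the robot, y to the robot's left along the nest, z up. Board 104 x 252 x 12 mm with six steel locating blocks round the nest; toggle clamp at the far right corner, bracket 62 mm high.
- nest (a point): Centre of the nest floor, jig (0, 0, 12) mm. Blocks: inner faces at x = +-38 mm (30 mm long, centred at y = +-60) and y = +-106 mm (30 mm long, centred at x = 0), upright to 7 mm above the floor, then a steep lead-in widening 4 mm over the next 8 mm. The plate has 3 mm play each way.
- clamp (a joint): Clamp arm angle, rad. 0: shut, arm level, pointing to jig -x, rubber pad 52 mm from the hinge pressing with about 6 N on the plate's bare end (no plate: -0.12). Grows as the arm swings up and away from the robot, stop at 1.9 (open). A spring drives it to either end from a dead centre near 0.95: about 0.3 N m, 3 N at the handle, plus the 120 g arm.
- clamp_hinge (a point): Hinge of the clamp arm, at jig (62, -92, 48) mm; its axis is the jig's y.
- clamp_handle (a point): Grip point on the axis of the clamp's handle: a round rubber bar, 12 mm diameter, parallel to jig y, 105 mm from the hinge at the arm's end. The bar stands out 50 mm to the -y side of the 12 mm wide arm; this point is 27 mm from the arm's side, 23 mm from the bar's end. Pinched from above, the bar turns between the fingers as it is led round its arc; it can also be pushed.
- plate: Rail plate, 450 g, lying rail up: grey board 70 x 206 x 6 mm with a steel top-hat rail along its middle. Origin under its middle, y along the rail, z up; both ways round are alike. A steel end stop (4 mm thick, 26 mm high above the underside) closes each end of the rail; beyond it 24 mm of board is bare.
- rail_mid (a point): Middle of the rail, level with the flange tops, 22 mm above the plate's underside. Rail 150 mm long between the stops, 35 mm wide over the flange edges (x = +-17.5 mm); flanges 3 mm thick, the space under each is free inward to x = +-9 mm and down to the board (13 mm). The plate can be carried by pinching the flange edges here, across the rail.
- module1: Relay module, 90 g, upright on the bench, 56 x 28 x 46 mm. Origin: level of its underside, on the slot's middle (to lie over the rail's middle). Body x -25..31 mm up to z 32, x -17.5..20.5 from there to the flat top; grip the plain y faces. Slot ceiling at z 11.5 rests on the flanges: home, the origin is 10.5 mm above the plate's underside, 1 to 2 mm play in x. All alike; some may be absent.
- module1_lip (a point): Tip of the module's fixed lip, its top edge, at (-13.5, 0, 5) mm of the module. The lip is 5 mm thick on a wall whose inner face is at x -18.5 mm, 6.5 mm below the slot ceiling; it goes under a flange with the module tilted 15 to 27 degrees, +x side up; then rock the +x side down. At the start the lip is on the side away from the robot (module x points to the robot, within 0.35 rad).
- module1_foot (a joint): Outward travel (module +x) of the sprung foot, m: 0 sprung in, 0.006 fully out. Nose tip at x 14 mm, flat catch on top at z 7.5, 45 degree ramp beneath. The flange edge pushes it out about 4 mm as the module is rocked down (5 to 12 N on the +x end), then it springs back to 0 under the flange.
- module2: Relay module, 90 g, upright on the bench, 56 x 28 x 46 mm. Origin: level of its underside, on the slot's middle (to lie over the rail's middle). Body x -25..31 mm up to z 32, x -17.5..20.5 from there to the flat top; grip the plain y faces. Slot ceiling at z 11.5 rests on the flanges: home, the origin is 10.5 mm above the plate's underside, 1 to 2 mm play in x. All alike; some may be absent.
- module2_lip (a point): Tip of the module's fixed lip, its top edge, at (-13.5, 0, 5) mm of the module. The lip is 5 mm thick on a wall whose inner face is at x -18.5 mm, 6.5 mm below the slot ceiling; it goes under a flange with the module tilted 15 to 27 degrees, +x side up; then rock the +x side down. At the start the lip is on the side away from the robot (module x points to the robot, within 0.35 rad).
- module2_foot (a joint): Outward travel (module +x) of the sprung foot, m: 0 sprung in, 0.006 fully out. Nose tip at x 14 mm, flat catch on top at z 7.5, 45 degree ramp beneath. The flange edge pushes it out about 4 mm as the module is rocked down (5 to 12 N on the +x end), then it springs back to 0 under the flange.
- module3: Relay module, 90 g, upright on the bench, 56 x 28 x 46 mm. Origin: level of its underside, on the slot's middle (to lie over the rail's middle). Body x -25..31 mm up to z 32, x -17.5..20.5 from there to the flat top; grip the plain y faces. Slot ceiling at z 11.5 rests on the flanges: home, the origin is 10.5 mm above the plate's underside, 1 to 2 mm play in x. All alike; some may be absent.
- module3_lip (a point): Tip of the module's fixed lip, its top edge, at (-13.5, 0, 5) mm of the module. The lip is 5 mm thick on a wall whose inner face is at x -18.5 mm, 6.5 mm below the slot ceiling; it goes under a flange with the module tilted 15 to 27 degrees, +x side up; then rock the +x side down. At the start the lip is on the side away from the robot (module x points to the robot, within 0.35 rad).
- module3_foot (a joint): Outward travel (module +x) of the sprung foot, m: 0 sprung in, 0.006 fully out. Nose tip at x 14 mm, flat catch on top at z 7.5, 45 degree ramp beneath. The flange edge pushes it out about 4 mm as the module is rocked down (5 to 12 N on the +x end), then it springs back to 0 under the flange.
- tally: Bystander: metal hand tally counter, 80 x 49 x 25 mm; leave it alone. Origin under its middle.
- roll: Bystander: roll of labels, 90 mm across, 40 mm high; leave it alone. Origin under its middle.

How it is judged (in metres and radians):
On the way, in this order (a step that is already met when the one before it is completed fails the run):
1. the plate lies flat in the nest, rail up (x of plate in the frame of jig between -0.006 and 0.006 m and y of plate in the frame of jig between -0.006 and 0.006 m and z of plate in the frame of jig between 0.01 and 0.0145 m and angle between plate's own z axis and vertical below 0.05 rad), for 0.2 s.
2. the clamp is swung over centre and presses on the plate (all of step 1 and value of joint clamp below 0.06 rad and contact force between clamp and plate above 2 N), for 0.3 s.
3. every module is clicked onto the rail, lip on the edge farthest from the robot, with the clamp still shut (all of step 2 and z of module1 in the frame of plate between 0.008 and 0.0135 m and x of module1 in the frame of jig between -0.01 and 0.01 m and y of module1 in the frame of jig between -0.07 and 0.07 m and angle between each of module1, module2, module3's own z axis and vertical below 0.06 rad and value of joint each of module1_foot, module2_foot, module3_foot below 0.0015 m and x of each of module1_lip, module2_lip, module3_lip in the frame of jig above 0.004 m and angle between the x axis of each of module1, module2, module3 and the x axis of jig, either way round below 0.2 rad and z of module2 in the frame of plate between 0.008 and 0.0135 m and x of module2 in the frame of jig between -0.01 and 0.01 m and y of module2 in the frame of jig between -0.07 and 0.07 m and z of module3 in the frame of plate between 0.008 and 0.0135 m and x of module3 in the frame of jig between -0.01 and 0.01 m and y of module3 in the frame of jig between -0.07 and 0.07 m), for 0.3 s.
4. the clamp is swung back open (value of joint clamp above 1.5 rad), for 0.2 s.
At the end, for the whole second after the job is handed in: Plate in the nest within 6 mm, flat, rail up; every module present level on the rail (0.06 rad), square (0.2 rad), within 70 mm of the jig's middle along it, lip away from the robot, seated to 3 mm, foot sprung back within 1.5 mm; clamp open past 1.5 rad; all at rest (all of step 1 and z of module1 in the frame of plate between 0.008 and 0.0135 m and x of module1 in the frame of jig between -0.01 and 0.01 m and y of module1 in the frame of jig between -0.07 and 0.07 m and angle between each of module1, module2, module3's own z axis and vertical below 0.06 rad and value of joint each of module1_foot, module2_foot, module3_foot below 0.0015 m and x of each of module1_lip, module2_lip, module3_lip in the frame of jig above 0.004 m and angle between the x axis of each of module1, module2, module3 and the x axis of jig, either way round below 0.2 rad and z of module2 in the frame of plate between 0.008 and 0.0135 m and x of module2 in the frame of jig between -0.01 and 0.01 m and y of module2 in the frame of jig between -0.07 and 0.07 m and z of module3 in the frame of plate between 0.008 and 0.0135 m and x of module3 in the frame of jig between -0.01 and 0.01 m and y of module3 in the frame of jig between -0.07 and 0.07 m and value of joint clamp above 1.5 rad and linear speed of each of plate, module1, module2, module3 below 0.02 m/s); the robot touches nothing.
It fails at once if a bystander (tally counter, label roll) is moved more than 3 cm (distance of any of tally, roll from where it was at the start of the episode above 0.03 m).
Of module1, module2, module3 only 2 to 3 are there at a start; the rules pass over those that are not, and their reading is None.
At some moment in a run one of module1, module2, module3 may be knocked a few centimetres aside while the robot is not near it.
It also fails if it takes over 200 s, if anything falls off the work surface, if the arm or the gripper's body presses on something with over 40 N, if the wrist force passes 120 N, or if a joint passes its speed limit or range.

## Robot

A 6-joint arm with a two-finger parallel gripper is mounted at the origin on a cart in front of the work surface, level with it; the furniture and walls round the work are solid. World frame = base frame: x ahead of the robot, y to its left, z up, the work surface at z = 0. Lengths are in m, angles in degrees, forces in N, time in s.
With the tool pointing down it reaches from about 0.325 to 0.925 m from the base axis. Payload 3.1 kg.
Tool frame: the origin (TCP) lies at the very end of the fingers, on their centre line; the grasp point (between the pads) lies 19 mm behind it; z points along the fingers, y is the line along which they close (so a half turn about z gives the same grasp; the last joint's range is limited). The gripper opens to 85 mm and grips with 20 to 120 N. Pads are 22 mm wide; open, the fingers measure 114 mm over their backs; the gripper's body (76 mm by 85 mm) begins 54 mm behind the grasp point. The pads swing forward as they close: fully open they stand 13 mm farther back than shut.
Start: joints at [58.831, 12.427, 92.441, -0, 75.132, -6.429], TCP at [0.262, 0.568, 0.231] pointing down, gripper open.
Joint ranges: [-157.48, 157.48], [-44.54, 120.13], [17.64, 146.25], [-64.5, 244.5], [7.68, 150.69], [-147.95, 147.95]. Speed limits (degrees/s): [159.86, 159.86, 180, 180, 180, 180].

## Interface

Orientations are given as a 3x3 rotation matrix whose columns are the frame's x, y, z axes.
In Python, from cell import ctrl gives the robot as it stands. The module is installed in compiled form; this text tells all that it offers.
- The arm moves only by the shell command python3 -m jog 'ROWS' [OPENING]. ROWS is JSON, a list that holds one entry, the list of rows, each a list of 4 numbers: the shift along the tool's x, y, z in mm, then the turn about the tool's z in degrees. A call has 1 to 20 rows; each row shifts and turns the commanded pose from where the row before left it, along the tool's axes as they then stand; what a row does not reach is not made up. A row lasts 1/12 s, in which the tool goes at most 41.7 mm and 7.16 degrees, less where a joint would pass 70% of its speed; a pose out of reach is approached as far as the arm can. A call with a gripper value outside its range is refused whole. OPENING is the finger opening in mm, from 0 to 85.4, set as the call begins (- or left out, the last holds). The fingers move at their own pace and stop on an object; the grip force is fixed at half the most. Time passes only in rows, so rows that do not move let the fingers close. It gives the time, the measured TCP pose, the force, the opening and the grip force at its end, in the units of the state.
- ctrl.get_state(): the state, without advancing time (a new reading comes with each control period).
- ctrl.camera(name): name is "scene" or "top"; returns a dict with "img" (420x560x3 uint8, red, green, blue), "mtx" (3x3 intrinsics, pixels), "k1" (the pictures are not rectified: a ray, as slopes to the right and down, at radius r is drawn at 1 + k1 r^2 times it, then the intrinsics apply), "origin" and "rotation" of the camera in the world. Camera axes: x right, y down, z forward; pixel columns grow to the right and rows downward; lengths in m; the calibration is good to about 2 mm. A picture is of the moment at which its call begins. There is no depth.
- ctrl.job_done(): hands the job in; it is judged then, once.
Trained networks look in the newest picture that a camera, given by its name, has taken for a name from the list of things; names that differ only in an ending like _2 or _b are one class to them, and where a whole thing is asked for, a point or a joint stands for the part that bears it (a point fixed in the world has none). Each returns a list of dicts, best first, with "confidence" (0 to 1); they miss things now and then, are a little off and sometimes report something else, mostly with a low value. They report only what shows in the picture. A call takes as long as a camera call.
- ctrl.trace(camera, name): "region" (420x560 bool, what is visible of it).
- ctrl.mark_of(camera, name): "point" ([x, y, z] in m, in the coordinates of the camera as it stood for that picture, good to about 4 mm: a listed point, or the origin of a listed thing).
The state is a dict: "t": time; "joints": joint angles; "dq": joint speeds; "joint_torque": joint torques, N m; "tcp_pos": TCP position; "tcp_rot": TCP orientation; "contact_force": force on the tool from outside, world axes, zero at the start; "ft_torque": the same for the moment, N m; "finger_gap": finger opening in m; "gripper_force": force on a finger pad.
Only numpy, scipy, OpenCV 4.12 (cv2) and the standard library are available. Lean on these libraries where they do the work, as an engineer would, in place of code of your own. Each camera call takes 0.05 s, during which the arm holds its last target. There are 200 camera calls.

## Working session

There is one attempt and no reset: what is moved stays moved. The work goes in short steps, Python scripts to look and compute and a shell command to move; the robot and the scene stay as the last step left them, time stands still between calls to the robot, and variables do not carry over. Pictures are saved under pics/ and viewed, at most 14 in all, crops included, and the job is handed in when it is done.

```bash
mkdir -p pics; ls
cat > h.py <<'E'
import numpy as np, cv2
from cell import ctrl
def shot(name,fn=None):
    c=ctrl.camera(name)
    if fn: cv2.imwrite('pics/'+fn,cv2.cvtColor(c['img'],cv2.COLOR_RGB2BGR))
    return c
def mark(c,cam,name,n=3):
    R=np.array(c['rotation']);o=np.array(c['origin'])
    return [(round(d['confidence'],2),(R@np.array(d['point'])+o).round(4)) for d in ctrl.mark_of(cam,name)[:n]]
def px(c,p):
    R=np.array(c['rotation']);o=np.array(c['origin']);q=R.T@(np.array(p)-o);s=q[:2]/q[2]
    s=s*(1+c['k1']*(s@s));return (np.array(c['mtx'])@np.r_[s,1])[:2]
def ray(c,uv,z):
    K=np.array(c['mtx']);d=np.linalg.inv(K)@np.r_[uv,1];s=d[:2].copy()
    for _ in range(20): s=d[:2]/(1+c['k1']*(s@s))
    R=np.array(c['rotation']);o=np.array(c['origin']);v=R@np.r_[s,1]
    return o+v*(z-o[2])/v[2]
E
python3 - <<'E'
from h import *
for cam in ('scene','top'):
    c=shot(cam,cam+'0.png'); print(cam,np.array(c['origin']).round(3),np.array(c['rotation']).round(2).tolist())
    for n in 'jig nest clamp_hinge clamp_handle plate rail_mid module1 module1_lip tally roll'.split(): print(n,mark(c,cam,n,4))
s=ctrl.get_state(); print(s['tcp_pos'],np.array(s['tcp_rot']).round(3).tolist(),s['t'])
E
```

```text
pics
scene [ 0.944 -0.91   0.779] [[0.9, 0.27, -0.33], [0.43, -0.54, 0.72], [0.02, -0.8, -0.6]]
jig [(0.83, array([ 0.4633, -0.0992, -0.0025]))]
nest [(0.62, array([ 0.4624, -0.095 ,  0.0132])), (0.52, array([ 0.515 , -0.373 ,  0.0086]))]
clamp_hinge [(0.75, array([ 0.5374, -0.178 ,  0.0516]))]
clamp_handle [(0.64, array([ 0.5763, -0.2002,  0.1498]))]
plate [(0.97, array([ 0.5288,  0.2685, -0.0022]))]
rail_mid [(0.96, array([0.5271, 0.2669, 0.0166]))]
module1 [(0.88, array([ 0.6111, -0.3664,  0.0025])), (0.85, array([ 6.017e-01, -2.902e-01,  3.000e-04])), (0.73, array([ 0.4999, -0.3716,  0.0024]))]
module1_lip [(0.62, array([ 0.6516, -0.1199, -0.0028])), (0.61, array([ 0.6101, -0.2882,  0.0082])), (0.48, array([ 0.5002, -0.3712,  0.0035]))]
tally [(0.67, array([ 6.544e-01, -1.209e-01,  1.000e-04])), (0.3, array([ 0.6119, -0.3657,  0.0012]))]
roll [(0.55, array([ 0.6848, -0.0297, -0.0027])), (0.47, array([0.5294, 0.2673, 0.0199]))]
top [ 0.463 -0.058  1.234] [[-0.0, -1.0, 0.07], [-1.0, 0.0, -0.01], [0.01, -0.07, -1.0]]
jig []
nest [(0.86, array([ 0.4648, -0.0957,  0.0132]))]
clamp_hinge [(0.79, array([ 0.5408, -0.1789,  0.0497]))]
clamp_handle [(0.64, array([ 0.5733, -0.2042,  0.1474]))]
plate [(0.98, array([ 0.5285,  0.2663, -0.0031]))]
rail_mid [(0.91, array([0.5226, 0.2699, 0.0183]))]
module1 [(0.68, array([ 6.120e-01, -3.704e-01, -1.000e-04])), (0.67, array([ 5.011e-01, -3.736e-01,  1.000e-04])), (0.66, array([ 0.5958, -0.291 , -0.0017]))]
module1_lip [(0.66, array([ 0.6109, -0.2916,  0.0086]))]
tally [(0.64, array([ 0.657 , -0.1198,  0.0033]))]
roll [(0.61, array([ 0.6816, -0.029 , -0.0018]))]
[0.26155811 0.56765699 0.23130861] [[-0.908, 0.418, 0.0], [0.418, 0.908, 0.0], [-0.0, 0.0, -1.0]] 1.1
```

View pics/top0.png

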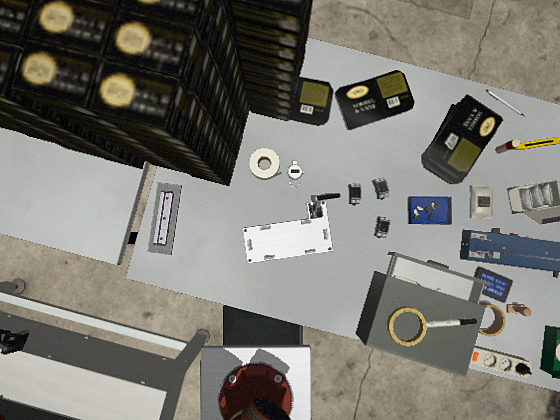

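View pics/scene0.png

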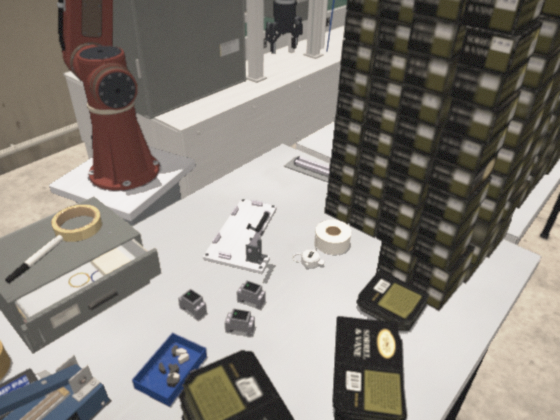

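```bash
cat > m.py <<'E'
from h import *
def rectpose(c,mask,z,dil=0):
    cs,_=cv2.findContours(mask.astype('uint8'),cv2.RETR_EXTERNAL,cv2.CHAIN_APPROX_NONE)
    k=max(cs,key=cv2.contourArea)[:,0,:].astype(float)
    P=np.array([ray(c,p,z)[:2] for p in k])*1000
    (cx,cy),(w,h),a=cv2.minAreaRect(P.astype('float32'))
    b=cv2.boxPoints(((cx,cy),(w,h),a)); e=[b[1]-b[0],b[2]-b[1]]; l=max(e,key=np.linalg.norm)
    return (round(cx,1),round(cy,1)),(round(w,1),round(h,1)),round((np.degrees(np.arctan2(l[1],l[0]))+180)%180,1)
E
python3 - <<'E'
from m import *
c=shot('top'); g=c['img']
m=(g.min(2)>215).astype('uint8'); n,L,S,_=cv2.connectedComponentsWithStats(cv2.morphologyEx(m,cv2.MORPH_OPEN,np.ones((3,3))))
for i in range(1,n):
    if S[i,4]>400: print(S[i],rectpose(c,L==i,.012))
t=ctrl.trace('top','plate')
print('plate',t[0]['confidence'],rectpose(c,t[0]['region'],.006))
for t in ctrl.trace('top','module1'): print(t['confidence'],t['region'].sum(),rectpose(c,t['region'],.03))
for t in ctrl.trace('top','jig')+ctrl.trace('top','nest'): print('jig',t['confidence'],rectpose(c,t['region'],.012))
b=g[145:280,225:415]; 
cv2.imwrite('pics/crop1.png',cv2.cvtColor(cv2.resize(b,None,fx=4,fy=4,interpolation=cv2.INTER_CUBIC),cv2.COLOR_RGB2BGR))
E
```

```text
[ 244  205   88   57 2640] ((478.6, -94.2), (135.1, 249.6), np.float32(98.1))
[ 265  348   45   72 1577] ((48.7, -93.3), (126.6, 200.9), np.float32(179.7))
plate 0.89 ((524.5, 264.9), (74.9, 206.5), np.float32(173.2))
0.75 208 ((590.5, -294.0), (32.0, 55.6), np.float32(179.2))
0.7 257 ((609.7, -370.1), (58.8, 40.0), np.float32(17.3))
0.49 237 ((497.0, -371.0), (37.6, 57.4), np.float32(171.4))
jig 0.55 ((495.4, -112.8), (173.3, 299.2), np.float32(97.0))
jig 0.68 ((496.3, -111.8), (167.6, 292.0), np.float32(97.8))
```

View pics/crop1.png

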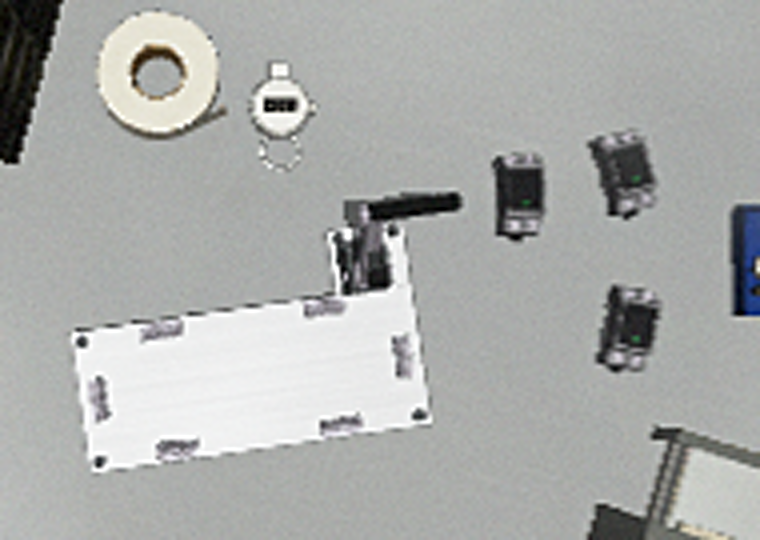

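```bash
cat > go.py <<'E'
import sys; from h import *
# go.py x y z yaw(deg of tool x) in mm: prints turn, then shift in the turned tool frame
def go(x,y,z,yaw,s=None):
    s=s or ctrl.get_state(); R=np.array(s['tcp_rot']); p=np.array(s['tcp_pos'])*1000
    a=np.degrees(np.arctan2(R[1,0],R[0,0])); d=(yaw-a+90)%180-90
    b=np.radians(a+d); Rn=np.array([[np.cos(b),np.sin(b),0],[np.sin(b),-np.cos(b),0],[0,0,-1]])
    print('turn',round(-d,2),'shift',(Rn.T@(np.array([x,y,z])-p)).round(1),'t',round(s['t'],2),'j',np.round(s['joints'],0))
if __name__=='__main__': go(*map(float,sys.argv[1:5]))
E
python3 - <<'E'
from m import *
c=shot('top')
f=lambda u,v,z:ray(c,(u/4+225-.375,v/4+145-.375),z)[:2]*1000
TL,BL,BR=f(75,332,.012),f(92,472,.012),f(432,423,.012)
print(TL,BL,BR,(TL+BR)/2,np.degrees(np.arctan2(*(TL-BL)[::-1])),np.degrees(np.arctan2(*(BL-BR)[::-1]))-90,np.linalg.norm(TL-BL),np.linalg.norm(BL-BR))
# refine by block centres: far pair, near pair, ends
bl=[(162,330,45,60),(325,308,45,-60),(178,447,-45,60),(342,424,-45,-60),(99,398,0,113),(402,356,0,-113)]
A=np.array([f(u,v,.025) for u,v,_,_ in bl]);B=np.array([b[2:] for b in bl],float)
M,_=cv2.estimateAffinePartial2D(B.astype('float32'),A.astype('float32'));print(M,np.degrees(np.arctan2(M[1,0],M[0,0])))
print('stack',ray(c,(235,185),0),ray(c,(148,160),0))
t=ctrl.trace('top','rail_mid')
for q in t: print('rail',q['confidence'],rectpose(c,q['region'],.01))
for q in ctrl.trace('top','plate'): print(q['confidence'],rectpose(c,q['region'],.006))
E
python3 go.py 526 267 120 173.2
```

```text
[495.81962323  32.04497855] [394.13653346  19.50108593] [ 428.74792381 -228.15467493] [462.28377352 -98.05484819] 7.032626294142987 7.955901194322536 102.45389200554428 250.06264061298063
[[ 9.66835273e-01 -1.35295774e-01  4.62982867e+02]
 [ 1.35295774e-01  9.66835273e-01 -9.59138596e+01]] 7.966055369833439
stack [0.62265747 0.0580887  0.        ] [0.69838742 0.31795031 0.        ]
rail 0.77 ((525.1, 264.4), (70.8, 205.6), np.float32(172.6))
rail 0.23 ((596.0, -296.9), (57.3, 34.3), np.float32(3.6))
0.59 ((524.4, 264.4), (76.3, 205.3), np.float32(172.2))
turn -17.94 shift [-298.2 -267.2  111.3] t 1.5 j [59. 12. 92.  0. 75. -6.]
```

```bash
python3 -m jog '[[[0,0,0,-6],[0,0,0,-6],[0,0,0,-6],[-27,-24,10,0],[-27,-24,10,0],[-27,-24,10,0],[-27,-24,10,0],[-27,-24,10,0],[-27,-24,10,0],[-27,-24,10,0],[-27,-24,10,0],[-27,-24,10,0],[-27,-24,10,0],[-27,-24,10,0],[0,0,0,0],[0,0,0,0]]]' 55; python3 go.py 526 266 10 172.8
```

```text
t: 2.83
tcp_pos: [0.5262, 0.2688, 0.1205]
tcp_rot: [[-0.993, 0.121, -0.001], [0.121, 0.993, -0.0], [0.001, -0.001, -1.0]]
contact_force: [-0.8, -0.5, 0.3]
finger_gap: 0.0551
gripper_force: 0.0
turn 0.24 shift [-1.000e-01 -2.800e+00  1.105e+02] t 2.83 j [ 20.  15. 102.   0.  63. -63.]
```

```bash
python3 -m jog '[[[0,-3,20,0],[0,0,20,0],[0,0,20,0],[0,0,20,0],[0,0,15,0],[0,0,10,0],[0,0,3,0],[0,0,2,0],[0,0,0,0],[0,0,0,0]]]'; python3 -m jog '[[[0,0,0,0],[0,0,0,0],[0,0,0,0],[0,0,0,0],[0,0,0,0],[0,0,0,0],[0,0,0,0],[0,0,0,0],[0,0,0,0],[0,0,0,0]]]' 20
```

```text
t: 3.67
tcp_pos: [0.5261, 0.2683, 0.0125]
tcp_rot: [[-0.993, 0.117, 0.002], [0.117, 0.993, 0.001], [-0.002, 0.001, -1.0]]
contact_force: [0.0, -0.1, 0.4]
finger_gap: 0.0548
gripper_force: 0.0
t: 4.5
tcp_pos: [0.5262, 0.2678, 0.0129]
tcp_rot: [[-0.993, 0.118, 0.002], [0.118, 0.993, 0.0], [-0.002, 0.001, -1.0]]
contact_force: [-1.1, -1.7, 5.7]
finger_gap: 0.0323
gripper_force: 58.9
```

```bash
python3 -m jog '[[[0,0,-10,0],[0,0,-20,0],[0,0,-30,0],[0,0,-30,0],[0,0,0,0],[0,0,0,0]]]'
python3 - <<'E'
from m import *
c=shot('top','lift.png')
s=ctrl.get_state(); z=s['tcp_pos'][2]-.0065+.003
for q in ctrl.trace('top','plate'): print(q['confidence'],rectpose(c,q['region'],z))
print(mark(c,'top','plate'),mark(c,'top','rail_mid'),s['tcp_pos'])
c=shot('scene');print(mark(c,'scene','plate'),mark(c,'scene','rail_mid'))
E
python3 go.py 463 -97 120 97.9
```

```text
t: 5.0
tcp_pos: [0.5266, 0.2682, 0.1033]
tcp_rot: [[-0.993, 0.117, 0.004], [0.117, 0.993, 0.002], [-0.004, 0.002, -1.0]]
contact_force: [0.3, 0.3, -4.7]
finger_gap: 0.0321
gripper_force: 60.4
0.59 ((584.2, 259.0), (70.6, 87.1), np.float32(172.9))
0.22 ((493.6, -110.9), (153.8, 277.2), np.float32(98.2))
[(0.95, array([0.5261, 0.2661, 0.0906]))] [(0.81, array([0.529 , 0.2678, 0.113 ]))] [0.52454049 0.26741087 0.10089681]
[(0.6, array([0.5239, 0.2664, 0.0813]))] [(0.66, array([0.5254, 0.2693, 0.1059]))]
turn 75.35 shift [-352.3 -110.2  -20.8] t 5.35 j [ 20.  16. 103.   0.  61. -63.]
```

View pics/lift.png

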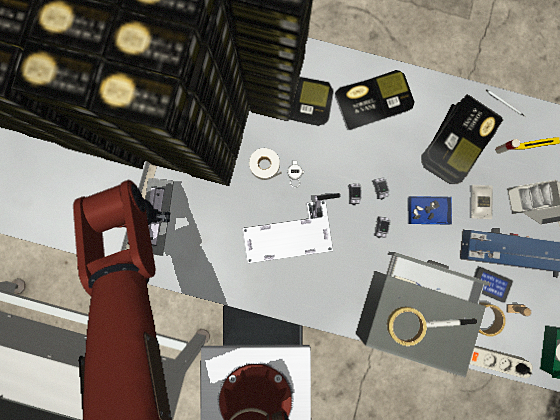

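```bash
python3 -m jog '[[[0,0,-2,6.8],[0,0,-2,6.8],[0,0,-2,6.8],[0,0,-2,6.8],[0,0,-2,6.8],[0,0,-2,6.8],[0,0,-2,6.8],[0,0,-2,6.8],[0,0,-2,6.8],[0,0,0,6.8],[0,0,0,6.8],[0,0,0,0]]]';  python3 -m jog '[[[-18,-5,0,0],[-35,-11,0,0],[-35,-11,0,0],[-35,-11,0,0],[-35,-11,0,0],[-35,-11,0,0],[-35,-11,0,0],[-35,-11,0,0],[-35,-5,0,0],[-35,0,0,0],[-15,0,0,0],[-5,0,0,0],[0,0,0,0],[0,0,0,0]]]'
python3 - <<'E'
from m import *
from go import go
c=shot('top','over.png'); print(mark(c,'top','plate'),mark(c,'top','rail_mid'))
c=shot('scene','overs.png');print(mark(c,'scene','plate'),mark(c,'scene','rail_mid'),mark(c,'scene','nest'),mark(c,'scene','jig'))
go(463,-97,40,97.9)
E
```

```text
t: 6.35
tcp_pos: [0.5247, 0.2675, 0.1184]
tcp_rot: [[-0.145, 0.989, -0.001], [0.989, 0.145, -0.0], [-0.0, -0.002, -1.0]]
contact_force: [0.5, 0.3, -4.6]
finger_gap: 0.0321
gripper_force: 60.4
t: 7.52
tcp_pos: [0.4906, -0.0944, 0.1184]
tcp_rot: [[-0.148, 0.989, -0.001], [0.989, 0.148, -0.0], [-0.0, -0.001, -1.0]]
contact_force: [1.6, -0.9, -8.9]
finger_gap: 0.0324
gripper_force: 61.4
[(0.61, array([ 0.4885, -0.089 ,  0.1034]))] [(0.63, array([ 0.4891, -0.0876,  0.127 ]))]
[(0.89, array([ 0.4918, -0.0825,  0.1085]))] [(0.72, array([ 0.5143, -0.3748,  0.0083])), (0.6, array([ 0.4909, -0.0838,  0.1261]))] [(0.93, array([ 0.4578, -0.0976,  0.0161]))] [(0.89, array([ 0.4624, -0.1   , -0.0029]))]
turn 0.61 shift [  0.4 -27.8  79. ] t 7.92 j [-19.   5. 114.   0.  61. -27.]
```

Run:
```python
from m import *
a=cv2.imread('pics/over.png')[180:290,200:370]; b=cv2.imread('pics/overs.png')[150:310,150:350]
cv2.imwrite('pics/c2.png',np.hstack([cv2.resize(a,(440,285),interpolation=2),cv2.resize(b,(356,285),interpolation=2)]))
```

```text
(no output)
```

View pics/c2.png

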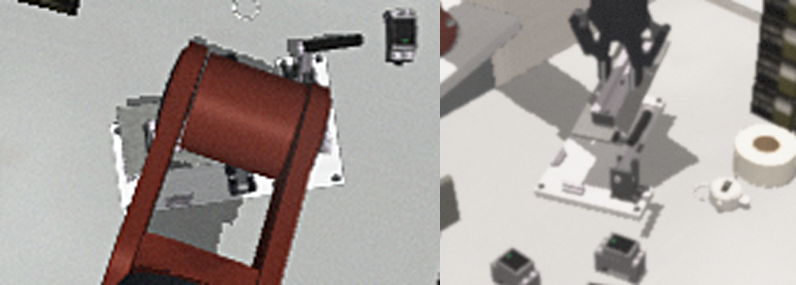

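Run:
```python
from m import *
s=ctrl.get_state();R=np.array(s['tcp_rot']);p=np.array(s['tcp_pos']);print(p)
c=shot('scene');i=cv2.cvtColor(c['img'],cv2.COLOR_RGB2BGR)
big=cv2.resize(i[170:290,190:300],None,fx=5,fy=5,interpolation=cv2.INTER_CUBIC)
for off,col in ((0,(0,0,255)),(8,(0,255,0))):
    q=[p+R[:,0]*(off/1000+a*.103)+R[:,1]*b*.035+np.array([0,0,-.0065]) for a,b in ((-1,-1),(-1,1),(1,1),(1,-1))]
    q=[((px(c,k)-[190,170]+.5)*5).astype(int) for k in q]
    cv2.polylines(big,[np.array(q)],True,col,1)
cv2.imwrite('pics/c3.png',big)
```

```text
[ 0.49063532 -0.09357844  0.11904585]
```

View pics/c3.png

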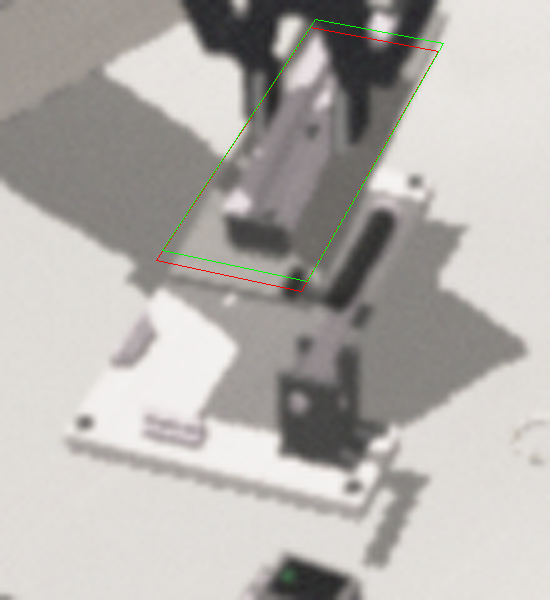

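Run:
```python
from m import *
c=shot('scene');i=cv2.cvtColor(c['img'],cv2.COLOR_RGB2BGR)
cv2.imwrite('pics/c4.png',cv2.resize(i[160:235,210:290],None,fx=8,fy=8,interpolation=cv2.INTER_CUBIC))
```

```text
(no output)
```

View pics/c4.png

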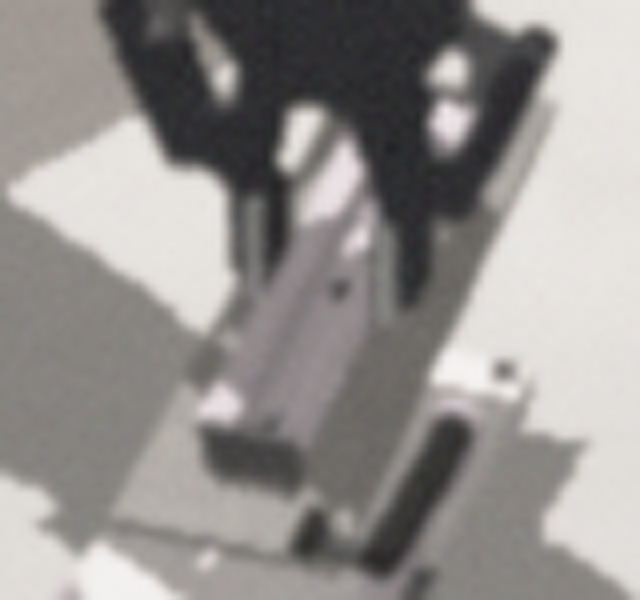

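Run:
```python
from m import *
from scipy.optimize import least_squares
s=ctrl.get_state();R=np.array(s['tcp_rot']);p=np.array(s['tcp_pos']);c=shot('scene')
f=lambda u,v:np.array([u/8+210-.44,v/8+160-.44])
def P(th,l,b,h): # l along tool x, b along tool y, h above underside (mm), pivot at flange (20.5)
    t,w,z,ph=th; ph=ph/50; h-=20.5
    L=l+t; return px(c,p+(R[:,0]*(L*np.cos(ph)-h*np.sin(ph))+R[:,1]*(b+w)+np.array([0,0,1])*(L*np.sin(ph)+h*np.cos(ph)+8+z))/1000)
for sg in (1,-1):
  sg2=sg
  def res(th):
    r=list(P(th,-103,-35*sg2,6)-f(110,520))+list(P(th,-79,0,26)-f(252,440))
    a,b=P(th,-103,35*sg2,6),P(th,103,35*sg2,6); n=np.array([-(b-a)[1],(b-a)[0]]);n/=np.linalg.norm(n)
    r+=[(f(*q)-a)@n for q in ((435,375),(500,205),(555,100))]
    return np.r_[r,np.array(th)*.05*[1,1,3,1]]
  o=least_squares(res,[0,0,0,0]);print(sg,o.x,'pitch deg',np.degrees(o.x[3]/50),o.cost,o.fun.round(2))
```

```text
1 [6.34037301 1.9648617  0.86388623 9.16754289] pitch deg 10.505230327148553 0.7666793289246977 [ 0.36  0.21 -0.36 -0.15  0.56 -0.73  0.17  0.32  0.1   0.13  0.46]
-1 [-30.6180644  -16.47668426 -38.78619422 -20.27399931] pitch deg -23.232291889309323 353.28172208813 [ 15.24   3.39 -12.49  -0.88  14.14  -0.27  -8.24  -1.53  -0.82  -5.82
  -1.01]
```

```bash
python3 go.py 463.5 -101 60 97.9; python3 -m jog '[[[-1,-2,3,0.5],[-1,-4,5,0],[-1,-5,8,0],[-2,-6,8,0],[-2,-5,8,0],[-1,-4,8,0],[0,-2,8,0],[0,0,4,0],[0,0,2,0],[0,0,0,0],[0,0,0,0],[0,0,0,0]]]'
python3 - <<'E'
from m import *
from go import go
go(463.5,-101,25,97.9)
c=shot('top'); print(mark(c,'top','plate'),mark(c,'top','rail_mid'))
c=shot('scene','overs2.png');print(mark(c,'scene','plate'),mark(c,'scene','rail_mid'))
E
```

```text
turn 0.58 shift [ -3.5 -28.   59.2] t 8.07 j [-19.   5. 114.   0.  61. -27.]
t: 9.07
tcp_pos: [0.4652, -0.1063, 0.0658]
tcp_rot: [[-0.139, 0.99, 0.001], [0.99, 0.139, -0.0], [-0.001, 0.001, -1.0]]
contact_force: [0.4, 0.7, -4.2]
finger_gap: 0.0326
gripper_force: 61.1
turn 0.07 shift [ 5.5 -1.  40.8] t 9.07 j [-21.   7. 119.   0.  54. -29.]
[(0.55, array([ 0.4651, -0.0968,  0.0511]))] [(0.71, array([ 0.4667, -0.0982,  0.0755])), (0.16, array([ 0.5031, -0.3756,  0.0006]))]
[(0.59, array([ 0.4648, -0.0957,  0.0522])), (0.37, array([ 0.6135, -0.3669,  0.0017]))] [(0.73, array([ 0.4691, -0.0981,  0.071 ])), (0.3, array([ 0.6126, -0.29  ,  0.0086]))]
```

```bash
python3 -m jog '[[[0.5,-1,3,0],[0.5,-1,6,0],[0,0,6,0],[0,0,5,0],[0,0,3,0],[0,0,2,0],[0,0,0,0]]]' | grep -v rot;  python3 -m jog '[[[0,0,2,0],[0,0,2,0],[0,0,2,0],[0,0,0,0],[0,0,0,0]]]' | grep -v rot; python3 -m jog '[[[0,0,2,0],[0,0,2,0],[0,0,2,0],[0,0,0,0],[0,0,0,0]]]' | grep -v rot
```

```text
t: 9.95
tcp_pos: [0.4617, -0.1052, 0.0395]
contact_force: [-0.9, -0.2, -5.0]
finger_gap: 0.0321
gripper_force: 61.1
t: 10.37
tcp_pos: [0.4622, -0.1054, 0.0342]
contact_force: [0.0, -0.7, -4.1]
finger_gap: 0.0327
gripper_force: 61.1
t: 10.78
tcp_pos: [0.4627, -0.1053, 0.0286]
contact_force: [-0.0, 3.2, -0.6]
finger_gap: 0.0322
gripper_force: 61.1
```

```bash
python3 -m jog '[[[0,0,2,0],[0,0,2,0],[0,0,0,0],[0,0,0,0]]]' | grep -v rot
python3 - <<'E'
from m import *
c=shot('top'); print(mark(c,'top','plate'),mark(c,'top','rail_mid'))
c=shot('scene');i=cv2.cvtColor(c['img'],cv2.COLOR_RGB2BGR);print(mark(c,'scene','plate'),mark(c,'scene','rail_mid'))
cv2.imwrite('pics/c5.png',cv2.resize(i[170:290,190:300],None,fx=5,fy=5,interpolation=cv2.INTER_CUBIC))
E
```

```text
t: 11.12
tcp_pos: [0.4629, -0.1052, 0.025]
contact_force: [-0.1, 4.2, 5.1]
finger_gap: 0.0327
gripper_force: 61.5
[(0.6, array([ 0.4613, -0.0988,  0.0098])), (0.25, array([ 0.5133, -0.3698,  0.0031]))] [(0.57, array([ 0.4628, -0.0964,  0.0319]))]
[(0.96, array([ 0.4632, -0.0986,  0.0111]))] [(0.78, array([ 0.4648, -0.0929,  0.0323])), (0.5, array([ 0.4664, -0.0959,  0.0124]))]
```

View pics/c5.png

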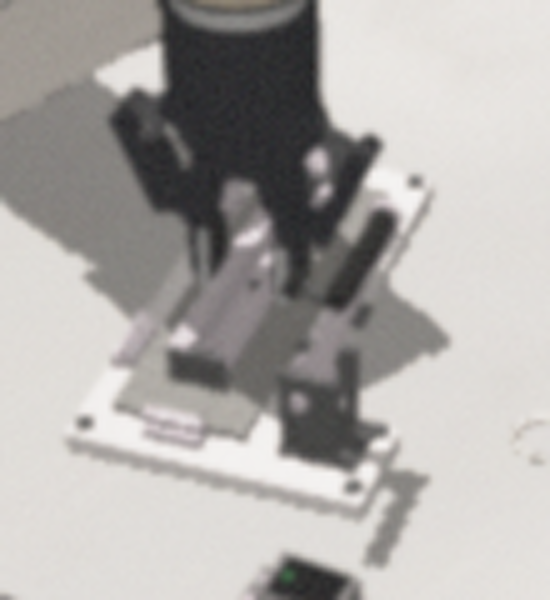

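```bash
python3 -m jog '[[[0,0,2,0],[0,0,1,0],[0,0,0,0],[0,0,0,0]]]' | grep -v rot; python3 -m jog '[[[0,0,0,0],[0,0,0,0],[0,0,0,0],[0,0,0,0],[0,0,-10,0],[0,0,-20,0],[0,0,-35,0],[0,0,-40,0],[0,0,-40,0],[0,0,0,0]]]' 50 | grep -v rot;  python3 - <<'E'
from m import *
c=shot('top'); print(mark(c,'top','plate'),mark(c,'top','rail_mid'))
c=shot('scene');i=cv2.cvtColor(c['img'],cv2.COLOR_RGB2BGR);print(mark(c,'scene','plate'),mark(c,'scene','rail_mid'))
print(mark(c,'scene','clamp_handle'),mark(c,'scene','clamp_hinge'))
cv2.imwrite('pics/c6.png',cv2.resize(i[170:290,190:300],None,fx=5,fy=5,interpolation=cv2.INTER_CUBIC))
E
```

```text
t: 11.75
tcp_pos: [0.4631, -0.1052, 0.0246]
contact_force: [-7.5, 8.3, 25.9]
finger_gap: 0.0323
gripper_force: 63.1
t: 12.58
tcp_pos: [0.4684, -0.1079, 0.1759]
contact_force: [2.4, -0.5, 0.3]
finger_gap: 0.05
gripper_force: 0.0
[(0.63, array([ 0.5117, -0.373 ,  0.0035])), (0.51, array([ 0.4598, -0.1016,  0.0106]))] [(0.83, array([ 0.4615, -0.0955,  0.0315]))]
[(0.71, array([ 0.4644, -0.0936,  0.0111])), (0.53, array([ 0.6123, -0.3674,  0.0028]))] [(0.59, array([ 0.4653, -0.0953,  0.0338]))]
[(0.78, array([ 0.5745, -0.2024,  0.1487]))] [(0.91, array([ 0.5365, -0.1806,  0.0513]))]
```

View pics/c6.png

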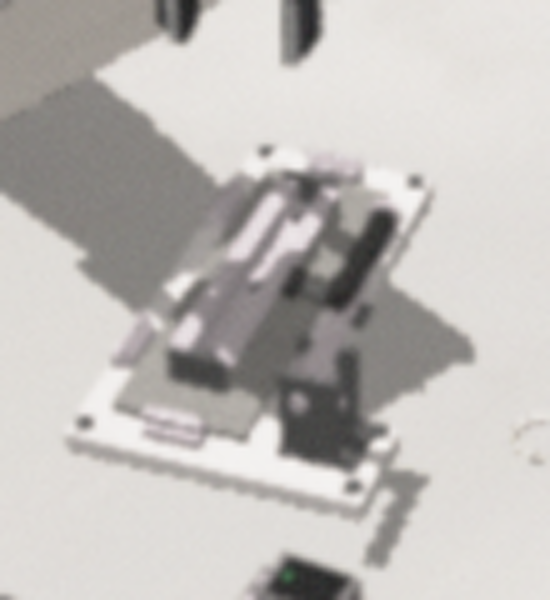

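```bash
cat > j.py <<'E'
# j.py x y z [dyaw]: jig-frame target in mm, via go
import sys; from go import *
a=np.radians(7.9); J=np.array([463,-97.])
def jw(x,y): return J+np.array([x*np.cos(a)-y*np.sin(a), x*np.sin(a)+y*np.cos(a)])
if __name__=='__main__':
    v=list(map(float,sys.argv[1:])); go(*jw(*v[:2]),v[2],97.9+(v[3] if len(v)>3 else 0))
E
python3 j.py 130 -122 256
```

```text
turn 0.06 shift [-114.4  133.1  -91.7] t 12.98 j [-21.  -2. 116.  -0.  67. -29.]
```

```bash
python3 -m jog '[[[0,0,-30,0],[0,0,-30,0],[0,0,-30,0],[-22,26,0,0],[-23,27,0,0],[-23,27,0,0],[-23,27,0,0],[-23,26,0,0],[0,0,0,0],[0,0,0,0],[0,0,30,0],[0,0,35,0],[0,0,35,0],[0,0,30,0],[0,0,0,0],[0,0,0,0]]]' 0 | grep -v rot; python3 j.py 130 -122 118
```

```text
t: 14.32
tcp_pos: [0.6069, -0.1982, 0.1239]
contact_force: [1.0, -0.8, 0.5]
finger_gap: -0.0002
gripper_force: 0.0
turn 0.08 shift [-2.   1.4  5.9] t 14.32 j [-24.  20.  95.   0.  65. -32.]
```

```bash
python3 -m jog '[[[0,-10,2,0],[0,-10,2,0],[0,-10,0,0],[0,-10,0,0],[0,-10,0,0],[0,-10,0,0]]]' | grep -v rot; python3 -m jog '[[[0,-10,2,0],[0,-10,3,0],[0,-10,3,0],[0,-10,3,0],[0,-10,3,0],[0,-10,3,0],[0,0,0,0],[0,0,0,0]]]' | grep -v rot;python3 - <<'E'
from m import *
for k in ('top','scene'):
    c=shot(k); print(mark(c,k,'clamp_handle'),mark(c,k,'plate'))
E
```

```text
t: 14.82
tcp_pos: [0.55, -0.209, 0.1239]
contact_force: [2.2, -0.8, 1.8]
finger_gap: 0.0003
gripper_force: 1.3
t: 15.48
tcp_pos: [0.4896, -0.2163, 0.1045]
contact_force: [-0.4, 0.5, 0.2]
finger_gap: 0.0
gripper_force: 0.0
[(0.71, array([ 0.603 , -0.3208,  0.0032])), (0.56, array([ 0.4342, -0.2269,  0.0708]))] [(0.95, array([ 0.4622, -0.0988,  0.0121]))]
[(0.82, array([ 0.4401, -0.2218,  0.0516]))] [(0.8, array([ 0.4626, -0.0987,  0.011 ]))]
```

```bash
python3 -m jog '[[[0,0,-30,0],[0,0,-35,0],[0,0,-35,0],[0,0,-30,0],[0,0,0,0],[0,0,0,0]]]' 60 | grep -v rot;python3 - <<'E'
from m import *
for k in ('top','scene'):
    c=shot(k,k+'5.png'); print(mark(c,k,'module1',4))
    for t in ctrl.trace(k,'module1'): print(round(t['confidence'],2),t['region'].sum(),rectpose(c,t['region'],.03))
i=cv2.imread('pics/top5.png')
cv2.imwrite('pics/c7.png',cv2.resize(i[155:255,260:410],None,fx=5,fy=5,interpolation=cv2.INTER_CUBIC))
E
```

```text
t: 16.28
tcp_pos: [0.4929, -0.2175, 0.2386]
contact_force: [-0.8, -0.4, -0.4]
finger_gap: 0.06
gripper_force: 0.0
[(0.59, array([ 0.6131, -0.368 ,  0.0024])), (0.25, array([ 0.4617, -0.0989,  0.034 ]))]
0.75 212 ((608.4, -369.4), (55.9, 34.9), np.float32(13.0))
0.54 43 ((603.5, -327.8), (23.3, 17.5), np.float32(89.9))
[(0.96, array([ 0.5867, -0.3244,  0.0015])), (0.9, array([ 0.6158, -0.3653,  0.0021])), (0.63, array([ 0.4954, -0.3714,  0.0016]))]
0.89 493 ((584.5, -321.7), (58.9, 59.0), np.float32(116.6))
0.87 641 ((616.0, -371.7), (61.5, 64.8), np.float32(103.9))
0.7 570 ((505.1, -375.8), (53.2, 78.4), np.float32(168.1))
```

View pics/c7.png

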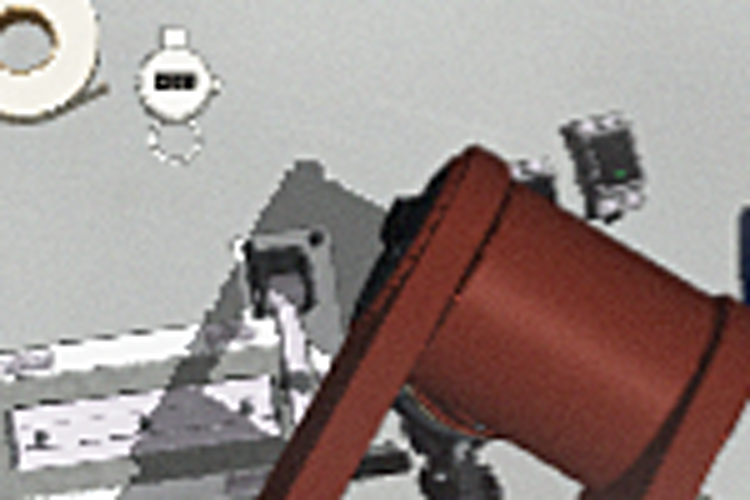

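```bash
sed -i 's/(yaw-a+90)%180-90/(yaw-a+180)%360-180/' go.py; python3 go.py 499 -372 140 -8; python3 -m jog '[[[10,0,0,7],[10,0,0,7],[0,0,0,7],[0,0,0,7],[0,0,0,7],[0,0,0,7],[0,0,0,7],[0,0,0,7],[0,0,0,7],[0,0,0,7],[0,0,0,7],[0,0,0,7],[0,0,0,7],[0,0,0,7],[0,0,0,7],[0,0,0,1]]]' | grep pos
python3 - <<'E'
from m import *
from go import go
for k in ('top','scene'):
    c=shot(k,k+'6.png'); print(mark(c,k,'module1',4))
    for t in ctrl.trace(k,'module1')if k=='top' else []: print(round(t['confidence'],2),t['region'].sum(),rectpose(c,t['region'],.03))
go(499,-372,120,-8)
i=cv2.imread('pics/top6.png')
cv2.imwrite('pics/c8.png',cv2.resize(i[165:255,310:410],None,fx=6,fy=6,interpolation=cv2.INTER_CUBIC))
E
```

```text
turn 105.96 shift [ 30.7 153.3  93.2] t 16.58 j [-31.   2. 104.  -0.  74. -39.]
tcp_pos: [0.4889, -0.1963, 0.234]
[(0.74, array([ 0.5828, -0.3244,  0.0009])), (0.51, array([ 0.6118, -0.3691,  0.0017]))]
0.64 150 ((589.1, -321.7), (35.0, 40.8), np.float32(179.1))
[(0.97, array([ 0.4983, -0.37  ,  0.0022])), (0.95, array([ 6.133e-01, -3.662e-01, -3.000e-04])), (0.78, array([ 0.588 , -0.3226,  0.0021]))]
turn 0.06 shift [ 34.1 172.4 114.9] t 18.17 j [-30.   0. 105.  -0.  74.  68.]
```

View pics/c8.png

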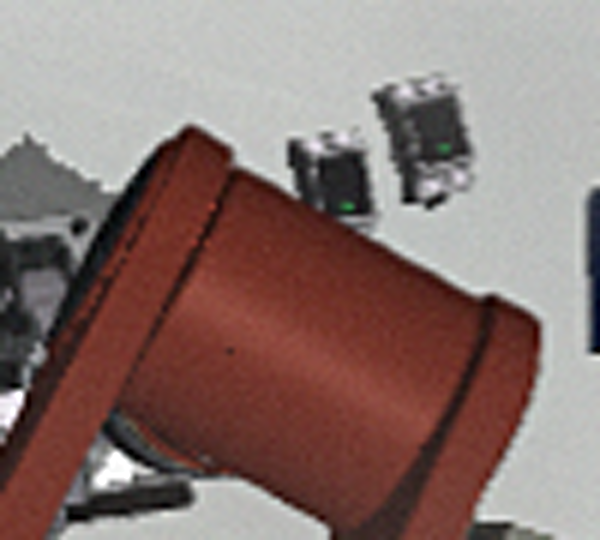

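```bash
python3 -m jog '[[[6,34,20,0],[7,35,20,0],[7,35,20,0],[7,34,20,0],[7,34,20,0],[0,0,0,0],[0,0,0,0]]]' | grep pos
python3 - <<'E'
from m import *
from go import go
c=shot('scene'); print(mark(c,'scene','module1',4),mark(c,'scene','module1_lip',4)); go(498.5,-371,14,-8)
E
```

```text
tcp_pos: [0.4975, -0.3722, 0.1325]
[(0.98, array([ 6.127e-01, -3.665e-01,  5.000e-04])), (0.89, array([ 5.895e-01, -3.238e-01,  4.000e-04])), (0.82, array([ 0.4957, -0.372 ,  0.0042]))] [(0.86, array([ 0.6035, -0.3207,  0.0059]))]
turn 0.03 shift [-1.100e+00  1.000e-01  1.224e+02] t 18.9 j [-43.  17.  97.   0.  65.  55.]
```

```bash
python3 -m jog '[[[0,0,25,0],[0,0,30,0],[0,0,30,0],[0,0,20,0],[0,0,8,0],[0,0,3,0],[0,0,0,0],[0,0,0,0]]]' 56 | grep -v rot; python3 -m jog '[[[0,0,0,0],[0,0,0,0],[0,0,0,0],[0,0,0,0],[0,0,0,0],[0,0,0,0],[0,0,0,0],[0,0,0,0],[0,0,0,0],[0,0,0,0]]]' 15| grep -v rot;python3 -m jog '[[[0,0,-10,0],[0,0,-25,0],[0,0,-35,0],[0,0,-40,0],[0,0,0,0],[0,0,0,0]]]' ; python3 j.py 8 54 110 -90
```

```text
t: 19.57
tcp_pos: [0.5006, -0.3725, 0.0216]
contact_force: [0.6, -1.0, 0.5]
finger_gap: 0.0561
gripper_force: 0.0
t: 20.4
tcp_pos: [0.5003, -0.3729, 0.0215]
contact_force: [-0.3, 0.9, 6.4]
finger_gap: 0.0271
gripper_force: 58.7
t: 20.9
tcp_pos: [0.5011, -0.3737, 0.1338]
tcp_rot: [[0.99, -0.14, 0.006], [-0.14, -0.99, -0.006], [0.007, 0.005, -1.0]]
contact_force: [-0.3, -0.3, -1.1]
finger_gap: 0.027
gripper_force: 58.2
turn -15.94 shift [   8.3 -333.3   23.8] t 20.9 j [-43.  18.  97.  -0.  65.  55.]
```

```bash
python3 -m jog '[[[0,0,0,-5],[0,0,0,-6],[0,0,0,-5],[0,-18,0,0],[1,-35,0,0],[1,-35,0,0],[1,-35,0,0],[1,-35,0,0],[1,-35,0,0],[1,-35,0,0],[1,-35,0,0],[1,-35,0,0],[0,-25,0,0],[0,-10,10,0],[0,0,20,0],[0,0,10,0],[0,0,0,0],[0,0,0,0]]]' | grep -v rot
cat > held.py <<'E'
from m import *
import sys
from j import J,a,jw
def held():
    for i in range(2):
      for k in ('top','scene'):
        c=shot(k); s=ctrl.get_state(); R=np.array(s['tcp_rot']);p=np.array(s['tcp_pos'])
        for n,off in (('module1',0),('module1_lip',0)):
            for cf,q in mark(c,k,n,4):
                v=(R.T@(q-p))*1000
                if np.linalg.norm(v)<70: print(k,n,cf,'tool-frame',v.round(1))
    r=np.array([[np.cos(a),np.sin(a)],[-np.sin(a),np.cos(a)]])@(p[:2]*1000-J); print('tcp in jig',r.round(1),(p[2]*1000).round(1),s['contact_force'],s['finger_gap'],s['t'])
held()
E
python3 held.py; python3 j.py 6 54 100 -90
```

```text
t: 22.4
tcp_pos: [0.4593, -0.0411, 0.0876]
contact_force: [-0.0, 0.2, -0.8]
finger_gap: 0.0273
gripper_force: 58.3
scene module1 0.61 tool-frame [-0.5  3.6 15.8]
tcp in jig [ 5.8 55.8] 89.7 [-1.12541035  0.04418921 -0.99314005] 0.027179160904041356 22.9
turn 0.06 shift [  0.3   1.9 -10.5] t 23.0 j [-14.   3. 120.  -0.  57.  68.]
```

```bash
python3 j.py 8 54 58 -90; python3 -m jog '[[[2,1,10,0],[0,1,10,0],[0,0,6,0],[0,0,3,0],[0,0,2,0],[0,0,0,0],[0,0,0,0]]]' | grep -v rot; python3 -m jog '[[[0,0,1,0],[0,0,1,0],[0,0,0,0]]]' | grep -v rot
```

```text
turn 0.06 shift [ 2.3  1.9 31.5] t 23.0 j [-14.   3. 120.  -0.  57.  68.]
t: 23.58
tcp_pos: [0.4631, -0.0425, 0.0581]
contact_force: [0.3, 0.1, -0.9]
finger_gap: 0.027
gripper_force: 58.3
t: 23.83
tcp_pos: [0.4632, -0.0425, 0.0564]
contact_force: [0.2, 0.1, -1.8]
finger_gap: 0.0274
gripper_force: 58.3
```

```bash
python3 -m jog '[[[0,0,1,0],[0,0,0,0],[0,0,0,0]]]' | grep -v rot; python3 -m jog '[[[0,0,1,0],[0,0,0,0],[0,0,0,0]]]' | grep -v rot
```

```text
t: 24.08
tcp_pos: [0.4631, -0.0425, 0.0553]
contact_force: [0.6, 0.7, -1.0]
finger_gap: 0.0272
gripper_force: 58.3
t: 24.33
tcp_pos: [0.463, -0.0425, 0.0542]
contact_force: [0.4, 0.2, -2.0]
finger_gap: 0.0273
gripper_force: 58.3
```

```bash
for i in 1; do python3 -m jog '[[[0,0,1,0],[0,0,0,0],[0,0,0,0]]]' | grep -v rot; python3 -m jog '[[[0,0,1,0],[0,0,0,0],[0,0,0,0]]]' | grep -v rot; python3 -m jog '[[[0,0,1,0],[0,0,0,0],[0,0,0,0]]]' | grep -v rot; done; python3 held.py
```

```text
t: 24.58
tcp_pos: [0.4635, -0.0425, 0.0537]
contact_force: [-0.4, 0.6, 2.8]
finger_gap: 0.0269
gripper_force: 58.7
t: 24.83
tcp_pos: [0.4637, -0.0425, 0.0535]
contact_force: [-2.6, 1.3, 8.0]
finger_gap: 0.0272
gripper_force: 59.5
t: 25.08
tcp_pos: [0.4641, -0.0424, 0.0533]
contact_force: [-3.2, 2.4, 13.1]
finger_gap: 0.0271
gripper_force: 60.1
scene module1 0.62 tool-frame [-5.4 51.3 41.5]
scene module1 0.48 tool-frame [-4.7  1.2 17.8]
scene module1 0.57 tool-frame [-2.   4.5 18.5]
tcp in jig [ 8.6 53.9] 53.3 [-2.86772931  1.20759106 12.30619231] 0.02738115384260169 25.5833
```

```bash
python3 -m jog '[[[1,0,-2,0],[1,0,0,0],[0,0,0,0]]]' | grep -v rot; python3 -m jog '[[[0,0,0,0],[0,0,0,0],[0,0,0,0],[0,0,0,0],[0,0,0,0],[0,0,0,0]]]' 32 | grep -v rot
python3 - <<'E'
import held
from m import *
c=shot('scene');i=cv2.cvtColor(c['img'],cv2.COLOR_RGB2BGR)
cv2.imwrite('pics/c9.png',cv2.resize(i[170:270,190:300],None,fx=6,fy=6,interpolation=cv2.INTER_CUBIC))
E
```

```text
t: 25.93
tcp_pos: [0.4643, -0.0423, 0.0534]
contact_force: [-4.1, -0.3, 6.7]
finger_gap: 0.0274
gripper_force: 58.9
t: 26.43
tcp_pos: [0.4651, -0.0422, 0.0532]
contact_force: [1.4, -0.1, 0.5]
finger_gap: 0.0321
gripper_force: 0.0
scene module1 0.71 tool-frame [-3.5  1.5 24.1]
scene module1 0.35 tool-frame [-10.4  55.8  37.7]
scene module1 0.66 tool-frame [-6.8 -1.2 24.4]
tcp in jig [ 9.6 54. ] 53.3 [ 0.61658231 -0.4561273   0.07819623] 0.031949542853114306 26.9333
```

View pics/c9.png

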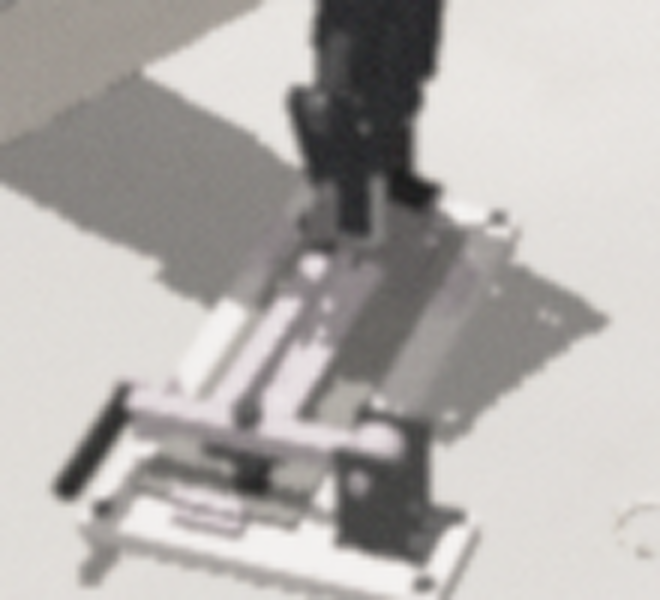

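```bash
python3 -m jog '[[[0,0,0,0],[0,0,0,0],[0,0,0,0],[0,0,0,0],[0,0,0,0],[0,0,0,0],[0,0,0,0]]]' 15 | grep -v rot; python3 -m jog '[[[-2,0,0,0],[-2,0,0,0],[0,0,0,0]]]' | grep -v rot; python3 -m jog '[[[-2,0,0,0],[0,0,0,0],[0,0,0,0]]]' | grep -v rot; python3 held.py
```

```text
t: 27.67
tcp_pos: [0.4652, -0.0423, 0.0535]
contact_force: [-0.2, -1.1, 3.2]
finger_gap: 0.0266
gripper_force: 59.4
t: 27.92
tcp_pos: [0.4623, -0.0428, 0.0539]
contact_force: [2.7, -0.1, 1.2]
finger_gap: 0.0267
gripper_force: 59.6
t: 28.17
tcp_pos: [0.4608, -0.0432, 0.0542]
contact_force: [4.8, 1.2, 3.8]
finger_gap: 0.0265
gripper_force: 59.8
scene module1 0.72 tool-frame [-7.8  3.6 24.6]
scene module1 0.68 tool-frame [-3.1  0.2 24.6]
tcp in jig [ 5.2 53.6] 54.2 [5.15044033 0.80159382 4.91339695] 0.026772229286670134 28.6667
```

```bash
python3 -m jog '[[[-1.5,0,0,0],[0,0,0,0],[0,0,0,0]]]' | grep -v rot; python3 -m jog '[[[-1.5,0,0,0],[0,0,0,0],[0,0,0,0]]]' | grep -v rot; python3 -m jog '[[[-1,0,0,0],[0,0,0,0],[0,0,0,0]]]' | grep -v rot
```

```text
t: 29.02
tcp_pos: [0.4598, -0.0435, 0.0545]
contact_force: [6.1, -0.0, 4.7]
finger_gap: 0.0268
gripper_force: 60.0
t: 29.27
tcp_pos: [0.4588, -0.0438, 0.0547]
contact_force: [6.4, 0.1, 4.3]
finger_gap: 0.0267
gripper_force: 60.1
t: 29.52
tcp_pos: [0.4583, -0.044, 0.0549]
contact_force: [6.9, 1.6, 4.8]
finger_gap: 0.0268
gripper_force: 60.1
```

```bash
python3 -m jog '[[[0,0,0,0],[0,0,0,0],[0,0,0,0],[0,0,0,0],[0,0,-10,0],[0,0,-20,0],[0,0,-20,0],[0,0,-5,0],[0,0,0,0]]]' 36 | grep -v rot; python3 held.py;  python3 -m jog '[[[-10,0,0,0],[-15,0,0,0],[-3,0,0,0],[0,0,0,0],[0,0,0,0],[0,0,0,0],[0,0,0,0],[0,0,0,0],[0,0,0,0]]]' 0 | grep -v rot; python3 j.py -24 54 84 -90
```

```text
t: 30.27
tcp_pos: [0.4568, -0.044, 0.1104]
contact_force: [1.3, -0.0, -0.1]
finger_gap: 0.036
gripper_force: 0.0
tcp in jig [-0.8 54.1] 107.7 [0.02883029 0.09974836 0.57165177] 0.03581158675178452 30.7667
t: 31.62
tcp_pos: [0.4278, -0.0475, 0.1084]
contact_force: [1.0, 2.2, 0.5]
finger_gap: 0.0002
gripper_force: 0.0
turn 0.07 shift [ 4.1 -0.1 24.4] t 31.62 j [-16.  -3. 124.   0.  60.  66.]
```

```bash
python3 - <<'E'
import held
from m import *
for k in ('scene','top'):
    c=shot(k); print(k,mark(c,k,'module1',4))
E
python3 -m jog '[[[4,0,12,0],[0,0,10,0],[0,0,3,0],[0,0,0,0]]]' | grep -v rot; python3 -m jog '[[[0,0,3,0],[0,0,2,0],[0,0,0,0]]]' | grep -v rot;  python3 -m jog '[[[0,0,2,0],[0,0,0,0]]]' | grep -v rot
```

```text
tcp in jig [-28.5  53.9] 108.3 [ 0.02886921  0.77128411 -1.07861992] 0.00014363071192979821 32.1167
scene [(0.79, array([ 0.4539, -0.0468,  0.0285])), (0.71, array([ 0.6123, -0.3645,  0.0019])), (0.56, array([ 0.5889, -0.324 ,  0.0029])), (0.15, array([ 0.6259, -0.3692,  0.0059]))]
top [(0.78, array([ 0.5868, -0.3234, -0.0037])), (0.58, array([ 0.4528, -0.0491,  0.0265])), (0.54, array([ 0.6132, -0.3684,  0.0019]))]
t: 32.75
tcp_pos: [0.4298, -0.0465, 0.0818]
contact_force: [0.1, -0.4, 0.2]
finger_gap: -0.0
gripper_force: 0.0
t: 33.0
tcp_pos: [0.4312, -0.0469, 0.0781]
contact_force: [-0.3, 0.2, -0.4]
finger_gap: 0.0002
gripper_force: 0.0
t: 33.17
tcp_pos: [0.4314, -0.0469, 0.0763]
contact_force: [-0.1, -0.2, -0.9]
finger_gap: 0.0003
gripper_force: 0.0
```

```bash
for i in 1; do python3 -m jog '[[[0,0,2,0],[0,0,0,0]]]' | egrep 'pos|cont'; python3 -m jog '[[[0,0,2,0],[0,0,0,0]]]' | egrep 'pos|cont'; python3 -m jog '[[[0,0,2,0],[0,0,0,0]]]' | egrep 'pos|cont';python3 -m jog '[[[0,0,1,0],[0,0,0,0]]]' | egrep 'pos|cont'; done
```

```text
tcp_pos: [0.4313, -0.0469, 0.0741]
contact_force: [0.6, 0.5, -0.3]
tcp_pos: [0.4312, -0.0469, 0.072]
contact_force: [-0.2, 0.3, -0.4]
tcp_pos: [0.4312, -0.0469, 0.07]
contact_force: [-0.4, 0.2, -0.1]
tcp_pos: [0.4313, -0.0469, 0.0691]
contact_force: [0.1, 0.5, -0.6]
```

Run:
```python
from m import *
c=shot('scene');i=cv2.cvtColor(c['img'],cv2.COLOR_RGB2BGR);print(mark(c,'scene','module1'))
cv2.imwrite('pics/c10.png',cv2.resize(i[165:255,210:300],None,fx=6,fy=6,interpolation=cv2.INTER_CUBIC))
```

```text
[(0.69, array([ 0.4512, -0.0453,  0.0273])), (0.58, array([ 0.6113, -0.3677,  0.0017])), (0.51, array([ 0.4648, -0.0933,  0.0103]))]
```

View pics/c10.png

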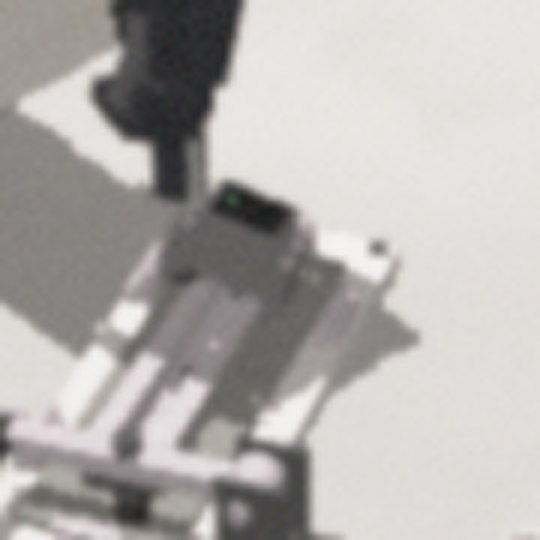

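```bash
python3 -m jog '[[[0,0,-12,0],[0,0,-8,0],[6,0,0,0],[6,0,0,0],[0,0,0,0],[0,0,5,0],[0,0,2,0],[0,0,0,0]]]' | egrep 'pos|cont'; python3 -m jog '[[[0,0,2,0],[0,0,0,0]]]' | egrep 'pos|cont'; python3 -m jog '[[[0,0,2,0],[0,0,0,0]]]' | egrep 'pos|cont';python3 -m jog '[[[0,0,2,0],[0,0,0,0]]]' | egrep 'pos|cont'; python3 -m jog '[[[0,0,2,0],[0,0,0,0]]]' | egrep 'pos|cont'
```

```text
tcp_pos: [0.442, -0.0449, 0.0809]
contact_force: [-0.5, -0.3, -0.3]
tcp_pos: [0.4426, -0.0451, 0.0796]
contact_force: [-0.3, 0.2, -0.9]
tcp_pos: [0.443, -0.0452, 0.078]
contact_force: [-0.5, -0.2, 0.1]
tcp_pos: [0.4434, -0.0453, 0.0764]
contact_force: [-0.3, 0.3, 0.6]
tcp_pos: [0.4436, -0.0456, 0.0755]
contact_force: [-3.9, -0.3, 9.1]
```

```bash
for i in 1; do python3 -m jog '[[[0,0,2,0],[0,0,0,0]]]' | egrep 'pos|cont'; python3 -m jog '[[[0,0,2,0],[0,0,0,0]]]' | egrep 'pos|cont';python3 -m jog '[[[0,0,2,0],[0,0,0,0]]]' | egrep 'pos|cont'; python3 -m jog '[[[0,0,2,0],[0,0,0,0]]]' | egrep 'pos|cont'; done
```

```text
tcp_pos: [0.4437, -0.0458, 0.0745]
contact_force: [-6.1, -0.1, 15.3]
tcp_pos: [0.4434, -0.046, 0.0734]
contact_force: [-9.7, -0.2, 24.4]
tcp_pos: [0.4429, -0.0462, 0.0728]
contact_force: [-16.1, -0.1, 34.6]
tcp_pos: [0.4413, -0.0463, 0.071]
contact_force: [-19.7, -0.4, 41.4]
```

```bash
cat > st.py <<'E'
from m import *
from j import J,a
r=np.array([[np.cos(a),np.sin(a)],[-np.sin(a),np.cos(a)]])
def jf(q): q=np.asarray(q)*1000; return np.r_[r@(q[:2]-J),q[2]].round(1)
for i in range(2):
  for k in ('scene','top'):
    c=shot(k)
    for n in ('module1','module1_lip','plate','clamp_handle'): print(k,n,[(cf,jf(q).tolist()) for cf,q in mark(c,k,n,4) if abs(jf(q)[1])<(140 if n=='clamp_handle' else 80)])
s=ctrl.get_state();print('tcp',jf(s['tcp_pos']),s['contact_force'].round(1),round(s['t'],1))
E
python3 st.py
```

```text
scene module1 [(0.76, [-0.2, 50.4, 24.8])]
scene module1_lip []
scene plate [(0.68, [-0.1, 1.8, 9.1])]
scene clamp_handle [(0.69, [-42.6, -122.6, 50.1])]
top module1 []
top module1_lip []
top plate [(0.65, [-1.1, -2.7, 12.2])]
top clamp_handle [(0.59, [-46.1, -122.2, 46.6])]
scene module1 [(0.68, [4.3, 53.4, 23.2])]
scene module1_lip [(0.49, [2.3, -1.3, 29.3])]
scene plate [(0.97, [1.6, 0.2, 9.9]), (0.16, [-0.6, -0.0, 1.1])]
scene clamp_handle [(0.83, [-41.4, -118.7, 47.5])]
top module1 []
top module1_lip [(0.47, [191.4, -50.7, 2.1])]
top plate [(0.83, [-1.2, -3.1, 11.2])]
top clamp_handle [(0.54, [-48.1, -122.0, 44.9])]
tcp [-14.5  53.2  71. ] [-21.1  -1.3  40.3] 36.9
```

```bash
python3 -m jog '[[[0,0,-8,0],[-4,0,-2,0],[-4,0,0,0],[0,0,0,0],[0,0,2,0],[0,0,0,0]]]' | egrep 'pos|cont'; python3 -m jog '[[[0,0,2,0],[0,0,0,0]]]' | egrep 'pos|cont';python3 -m jog '[[[0,0,2,0],[0,0,0,0]]]' | egrep 'pos|cont'; python3 -m jog '[[[0,0,2,0],[0,0,0,0]]]' | egrep 'pos|cont'; python3 st.py | tail -1
```

```text
tcp_pos: [0.4344, -0.0461, 0.0732]
contact_force: [-0.9, -0.1, -0.4]
tcp_pos: [0.4349, -0.0462, 0.0715]
contact_force: [0.2, 0.4, 0.3]
tcp_pos: [0.435, -0.0463, 0.0698]
contact_force: [0.1, 0.7, -0.3]
tcp_pos: [0.4358, -0.0465, 0.0686]
contact_force: [-0.5, 0.0, -0.4]
tcp [-20.1  53.8  68.5] [-0.6 -1.1  4. ] 38.9
```

```bash
python3 -m jog '[[[0,0,2,0],[0,0,0,0]]]' | egrep 'pos|cont';python3 -m jog '[[[0,0,2,0],[0,0,0,0]]]' | egrep 'pos|cont'; python3 -m jog '[[[0,0,2,0],[0,0,0,0],[0,0,0,0]]]' | egrep 'pos|cont'
```

```text
tcp_pos: [0.4359, -0.0465, 0.0684]
contact_force: [-5.3, 0.6, 19.5]
tcp_pos: [0.4359, -0.0466, 0.0683]
contact_force: [-12.0, 2.0, 32.1]
tcp_pos: [0.436, -0.0467, 0.0682]
contact_force: [-17.6, 3.1, 47.3]
```

```bash
python3 -m jog '[[[0,0,-20,0],[0,0,-25,0],[0,0,-25,0],[0,0,0,0]]]' 38 | egrep 'pos|cont'; python3 st.py
python3 - <<'E'
from m import *
from go import go
c=shot('top')
for t in ctrl.trace('top','module1'): print(round(t['confidence'],2),t['region'].sum(),rectpose(c,t['region'],.03))
print(mark(c,'top','module1'))
go(616,-367,130,13)
E
```

```text
tcp_pos: [0.4383, -0.0471, 0.1365]
contact_force: [1.0, 0.1, 1.4]
scene module1 [(0.62, [-3.6, 50.0, 23.3])]
scene module1_lip []
scene plate [(0.69, [-2.0, -1.0, 10.3])]
scene clamp_handle [(0.97, [-40.1, -118.5, 48.7]), (0.49, [1.3, -0.8, 28.9])]
top module1 []
top module1_lip []
top plate [(0.62, [-0.8, -4.5, 8.8])]
top clamp_handle [(0.59, [-47.1, -123.9, 45.6]), (0.41, [-5.0, -0.2, -1.4])]
scene module1 [(0.64, [-2.5, 53.9, 23.8]), (0.49, [-1.2, -4.4, -1.4])]
scene module1_lip []
scene plate [(0.59, [1.3, -1.1, 12.0])]
scene clamp_handle [(0.91, [-40.3, -119.1, 46.4])]
top module1 []
top module1_lip []
top plate [(0.61, [-1.6, -2.5, 13.6])]
top clamp_handle [(0.72, [-46.9, -121.3, 45.1])]
tcp [-20.4  53.9 132.4] [ 0.5  0.8 -0.3] 40.9
0.8 252 ((581.0, -325.8), (60.3, 38.4), np.float32(7.2))
0.55 257 ((610.0, -370.3), (59.6, 39.6), np.float32(16.1))
[(0.8, array([ 0.5853, -0.3222, -0.0023])), (0.7, array([ 6.117e-01, -3.666e-01, -2.000e-04]))]
turn -5.04 shift [103.9 353.    2.3] t 41.0 j [-15.  -4. 122.  -0.  63.  67.]
```

```bash
python3 -m jog '[[[0,0,0,-7],[5,18,0,0],[11,36,0,0],[11,36,0,0],[11,36,0,0],[11,36,0,0],[11,36,0,0],[11,36,0,0],[11,36,0,0],[10,36,0,0],[5,26,0,0],[2,12,0,0],[0,0,0,0],[0,0,0,0],[0,0,0,0]]]' | egrep 'pos|cont'
python3 - <<'E'
from go import go
from m import *
c=shot('scene'); print(mark(c,'scene','module1',4))
go(616,-367,20,15)
E
```

```text
tcp_pos: [0.6192, -0.3519, 0.1317]
contact_force: [0.0, -0.7, 1.4]
[(0.97, array([ 0.5875, -0.3238,  0.0031])), (0.66, array([ 6.116e-01, -3.651e-01,  2.000e-04]))]
turn 0.02 shift [ -7.2  14.  112. ] t 42.35 j [-35.  28.  84.   0.  69.  40.]
```

```bash
python3 -m jog '[[[-3,7,10,0],[-3,7,20,0],[0,0,20,0],[0,0,15,0],[0,0,0,0],[0,0,0,0]]]' | egrep 'pos|cont'; python3 go.py 616 -367 20 15; python3 -m jog '[[[0,0,6,0],[0,0,6,0],[0,0,4,0],[0,0,0,0]]]' | egrep 'pos|cont'
```

```text
tcp_pos: [0.6163, -0.367, 0.0652]
contact_force: [0.9, 0.4, 0.1]
turn -0.02 shift [-0.3 -0.1 45.2] t 42.85 j [-36.  33.  84.   0.  63.  39.]
tcp_pos: [0.6173, -0.3679, 0.0506]
contact_force: [-1.1, 0.5, -0.6]
```

```bash
python3 -m jog '[[[0,0,6,0],[0,0,6,0],[0,0,6,0],[0,0,6,0],[0,0,4,0],[0,0,0,0]]]' | egrep 'pos|cont'; python3 -m jog '[[[0,0,0,0],[0,0,0,0],[0,0,0,0],[0,0,0,0],[0,0,0,0],[0,0,0,0],[0,0,0,0],[0,0,0,0]]]' 15| egrep 'pos|cont|gap';python3 -m jog '[[[0,0,-10,0],[0,0,-25,0],[0,0,-35,0],[0,0,-40,0],[0,0,0,0],[0,0,0,0]]]'| egrep 'pos|cont|gap' ; python3 j.py 8 6 110 -90
python3 - <<'E'
from m import *
c=shot('scene'); print(mark(c,'scene','module1',4))
c=shot('top'); print(mark(c,'top','module1',4))
E
```

```text
tcp_pos: [0.6166, -0.3675, 0.0214]
contact_force: [-0.8, 0.2, -0.6]
tcp_pos: [0.6176, -0.3682, 0.0233]
contact_force: [0.4, 0.2, -1.1]
finger_gap: 0.0269
tcp_pos: [0.6207, -0.3704, 0.1399]
contact_force: [0.2, -0.5, -2.3]
finger_gap: 0.0264
turn 7.06 shift [-110.6 -298.5   29.9] t 44.85 j [-36.  28.  82.  -0.  69.  39.]
[(0.77, array([ 0.5883, -0.324 ,  0.0007])), (0.69, array([ 0.6153, -0.3684,  0.1195]))]
[(0.72, array([ 0.587 , -0.3249, -0.0035])), (0.48, array([ 0.4549, -0.0453,  0.0217]))]
```

```bash
python3 -m jog '[[[0,0,0,7],[-6,-16,0,0],[-12,-33,0,0],[-12,-33,0,0],[-12,-33,0,0],[-12,-33,0,0],[-12,-33,0,0],[-12,-33,0,0],[-12,-33,0,0],[-12,-33,0,0],[-5,-15,0,0],[0,-3,10,0],[0,0,20,0],[0,0,15,0],[0,0,5,0],[0,0,0,0],[0,0,0,0]]]' | egrep 'pos|cont'; python3 j.py 11.5 6 56 -90; python3 held.py
```

```text
tcp_pos: [0.4705, -0.0885, 0.0827]
contact_force: [0.4, -1.1, -1.5]
turn 0.02 shift [ 2.9  1.4 26.7] t 46.47 j [-19.   5. 118.  -0.  56.  63.]
scene module1 0.76 tool-frame [-2.3 -3.4 20.9]
scene module1 0.8 tool-frame [-6.2 -3.2 22.9]
tcp in jig [8.7 7.9] 83.6 [-1.18334572  0.35712733 -1.75679652] 0.026869223503228377 46.9667
```

```bash
python3 -m jog '[[[3,1,10,0],[0,1,8,0],[0,0,5,0],[0,0,3,0],[0,0,0,0],[0,0,0,0]]]' | egrep 'pos|cont'; python3 -m jog '[[[0,0,1,0],[0,0,1,0],[0,0,0,0]]]' | egrep 'pos|cont';python3 -m jog '[[[0,0,1,0],[0,0,1,0],[0,0,0,0]]]' | egrep 'pos|cont'
```

```text
tcp_pos: [0.4723, -0.0891, 0.0563]
contact_force: [-0.8, -0.8, -2.1]
tcp_pos: [0.4733, -0.0893, 0.0562]
contact_force: [-4.5, 0.5, 5.6]
tcp_pos: [0.4736, -0.0894, 0.0557]
contact_force: [-6.1, 2.1, 14.8]
```

```bash
python3 -m jog '[[[0,0,-2,0],[0,0,0,0]]]' | egrep 'pos|cont'; python3 -m jog '[[[0,0,0,0],[0,0,0,0],[0,0,0,0],[0,0,0,0],[0,0,0,0],[0,0,0,0]]]' 32 | egrep 'pos|cont'; python3 held.py
```

```text
tcp_pos: [0.4751, -0.0899, 0.0566]
contact_force: [-0.4, 0.9, 2.9]
tcp_pos: [0.4736, -0.0895, 0.0552]
contact_force: [-0.1, -0.0, -0.2]
top module1 0.5 tool-frame [-13.1 -44.6  32.9]
scene module1 0.74 tool-frame [-1.2 -1.6 27.5]
scene module1 0.61 tool-frame [-16.4 -46.   31.6]
top module1 0.48 tool-frame [-13.1 -45.7  30.1]
scene module1 0.57 tool-frame [-5.3 -1.1 28.5]
scene module1 0.42 tool-frame [-15.7 -45.6  30.6]
tcp in jig [11.6  6. ] 55.3 [-0.04851041  1.57853914 -0.69502121] 0.03198785703694981 49.2333
```

```bash
python3 -m jog '[[[0,0,0,0],[0,0,0,0],[0,0,0,0],[0,0,0,0],[0,0,0,0],[0,0,0,0],[0,0,0,0]]]' 15 | egrep 'pos|cont'; python3 -m jog '[[[-2,0,0,0],[-2,0,0,0],[-2,0,0,0],[-1,0,0,0],[0,0,0,0]]]' | egrep 'pos|cont'; python3 -m jog '[[[-2,0,0,0],[0,0,0,0],[0,0,0,0]]]' | egrep 'pos|cont';python3 -m jog '[[[-2,0,0,0],[0,0,0,0],[0,0,0,0]]]' | egrep 'pos|cont'; python3 held.py | egrep -v '(-4.\..)'
```

```text
tcp_pos: [0.4737, -0.0894, 0.0555]
contact_force: [-0.5, 1.2, 3.8]
tcp_pos: [0.4677, -0.0908, 0.0558]
contact_force: [2.5, -0.3, 1.1]
tcp_pos: [0.4662, -0.0912, 0.0562]
contact_force: [4.9, 1.1, 3.8]
tcp_pos: [0.4649, -0.0915, 0.0565]
contact_force: [4.1, 0.3, 4.2]
scene module1 0.5 tool-frame [-3.7  0.  30.5]
scene module1 0.73 tool-frame [-7.   6.3 45.2]
scene module1 0.64 tool-frame [-7.1 -3.  27. ]
scene module1_lip 0.24 tool-frame [-4.4 -5.3 30.2]
tcp in jig [2.7 5.2] 56.5 [5.50287175 0.53002961 4.91697923] 0.026634762420876573 51.3333
```

```bash
python3 -m jog '[[[-1.5,0,0,0],[0,0,0,0],[0,0,0,0]]]' | egrep 'pos|cont'; python3 -m jog '[[[0,0,0,0],[0,0,0,0],[0,0,0,0],[0,0,0,0],[0,0,-10,0],[0,0,-20,0],[0,0,-10,0],[0,0,0,0]]]' 36 | egrep 'pos|cont'; python3 -m jog '[[[-10,0,0,0],[-6,0,0,0],[0,0,0,0],[0,0,0,0],[0,0,0,0],[0,0,0,0],[0,0,0,0],[0,0,0,0]]]' 0 | egrep 'pos|cont|gap'; python3 j.py -12 6 82 -90; python3 st.py
```

```text
tcp_pos: [0.464, -0.0917, 0.0568]
contact_force: [6.5, 1.3, 5.0]
tcp_pos: [0.4635, -0.0921, 0.0983]
contact_force: [0.4, -0.2, 0.5]
tcp_pos: [0.4455, -0.0934, 0.0952]
contact_force: [0.1, -0.4, 0.5]
finger_gap: -0.0003
turn 0.07 shift [ 4.8 -0.1 13.2] t 53.02 j [-21.   1. 121.  -0.  58.  61.]
scene module1 [(0.57, [-4.1, 10.1, 26.6]), (0.51, [-0.6, 53.0, 25.8])]
scene module1_lip []
scene plate [(0.7, [230.3, 37.3, -0.9]), (0.57, [-3.6, 1.3, 9.8])]
scene clamp_handle [(0.58, [-40.3, -123.1, 48.8])]
top module1 []
top module1_lip []
top plate [(0.79, [-0.9, -4.4, 9.2])]
top clamp_handle [(0.57, [-48.0, -124.0, 46.7])]
scene module1 [(0.95, [-0.7, 9.0, 30.1]), (0.47, [-0.7, 52.3, 22.7])]
scene module1_lip []
scene plate [(0.89, [-0.9, 0.4, 11.7])]
scene clamp_handle [(0.58, [-40.0, -120.5, 44.6])]
top module1 []
top module1_lip []
top plate [(0.87, [-1.4, -2.9, 11.0])]
top clamp_handle [(0.51, [-46.4, -122.6, 44.3])]
tcp [-16.9   5.9  95.3] [ 0.9 -0.2 -0.1] 54.0
```

```bash
python3 -m jog '[[[4,0,8,0],[0,0,5,0],[0,0,2,0],[0,0,2,0],[0,0,0,0]]]' | egrep 'pos|cont'; python3 -m jog '[[[0,0,2,0],[0,0,0,0]]]' | egrep 'pos|cont'; python3 -m jog '[[[0,0,2,0],[0,0,0,0]]]' | egrep 'pos|cont';python3 -m jog '[[[0,0,2,0],[0,0,0,0]]]' | egrep 'pos|cont';python3 -m jog '[[[0,0,2,0],[0,0,0,0]]]' | egrep 'pos|cont'
```

```text
tcp_pos: [0.4487, -0.0926, 0.0774]
contact_force: [0.1, -0.2, -0.1]
tcp_pos: [0.4495, -0.093, 0.0767]
contact_force: [-1.4, -0.3, 3.3]
tcp_pos: [0.45, -0.0933, 0.0759]
contact_force: [-3.6, 1.0, 10.2]
tcp_pos: [0.4502, -0.0936, 0.0752]
contact_force: [-7.5, 1.5, 17.6]
tcp_pos: [0.4506, -0.0938, 0.0744]
contact_force: [-9.8, 0.6, 25.5]
```

```bash
python3 -m jog '[[[0,0,2,0],[0,0,0,0]]]' | egrep 'pos|cont'; python3 -m jog '[[[0,0,2,0],[0,0,0,0]]]' | egrep 'pos|cont'
```

```text
tcp_pos: [0.4502, -0.0941, 0.0738]
contact_force: [-15.9, 1.9, 36.0]
tcp_pos: [0.4493, -0.0943, 0.0731]
contact_force: [-20.9, 1.9, 47.3]
```

```bash
python3 -m jog '[[[0,0,-8,0],[0,0,-4,0],[-5,0,0,0],[0,0,3,0],[0,0,3,0],[0,0,0,0]]]' | egrep 'pos|cont'; python3 -m jog '[[[0,0,2,0],[0,0,0,0]]]' | egrep 'pos|cont'; python3 -m jog '[[[0,0,2,0],[0,0,0,0]]]' | egrep 'pos|cont';python3 -m jog '[[[0,0,2,0],[0,0,0,0]]]' | egrep 'pos|cont';python3 -m jog '[[[0,0,2,0],[0,0,0,0]]]' | egrep 'pos|cont'
```

```text
tcp_pos: [0.4432, -0.094, 0.0732]
contact_force: [-7.7, -0.1, 16.8]
tcp_pos: [0.4433, -0.0942, 0.0724]
contact_force: [-11.5, 0.6, 25.1]
tcp_pos: [0.4427, -0.0945, 0.0715]
contact_force: [-17.2, 0.5, 36.3]
tcp_pos: [0.4441, -0.0947, 0.0714]
contact_force: [-20.1, 1.0, 45.0]
tcp_pos: [0.4442, -0.095, 0.0711]
contact_force: [-24.0, 2.7, 57.6]
```

```bash
python3 -m jog '[[[0,0,-10,0],[0,0,-4,0],[-6,0,0,0],[0,0,3,0],[0,0,3,0],[0,0,0,0]]]' | egrep 'pos|cont'; python3 -m jog '[[[0,0,2,0],[0,0,0,0]]]' | egrep 'pos|cont'; python3 -m jog '[[[0,0,2,0],[0,0,0,0]]]' | egrep 'pos|cont';python3 -m jog '[[[0,0,2,0],[0,0,0,0]]]' | egrep 'pos|cont';python3 -m jog '[[[0,0,2,0],[0,0,0,0]]]' | egrep 'pos|cont'
```

```text
tcp_pos: [0.4364, -0.0937, 0.07]
contact_force: [-0.6, -0.4, 0.4]
tcp_pos: [0.4377, -0.0941, 0.0691]
contact_force: [-0.6, -0.3, -0.4]
tcp_pos: [0.4383, -0.0943, 0.0678]
contact_force: [-0.1, 0.4, 1.0]
tcp_pos: [0.4384, -0.0943, 0.0661]
contact_force: [0.2, 0.3, -0.3]
tcp_pos: [0.4386, -0.0945, 0.0647]
contact_force: [-1.4, 0.3, 4.4]
```

```bash
python3 -m jog '[[[-2,0,2,0],[0,0,0,0]]]' | egrep 'pos|cont'; python3 -m jog '[[[-2,0,2,0],[0,0,0,0]]]' | egrep 'pos|cont'; python3 -m jog '[[[-2,0,2,0],[0,0,0,0]]]' | egrep 'pos|cont';python3 -m jog '[[[-2,0,2,0],[0,0,0,0]]]' | egrep 'pos|cont'
```

```text
tcp_pos: [0.4368, -0.095, 0.063]
contact_force: [-2.1, -0.3, 5.7]
tcp_pos: [0.4345, -0.0953, 0.061]
contact_force: [-3.9, -1.2, 3.2]
tcp_pos: [0.4313, -0.0952, 0.0577]
contact_force: [-2.5, -1.5, 2.0]
tcp_pos: [0.4293, -0.0952, 0.0553]
contact_force: [-1.4, -1.9, -0.9]
```

```bash
python3 -m jog '[[[0,0,1,0],[0,0,0,0]]]' | egrep 'pos|cont'; python3 -m jog '[[[0,0,1,0],[0,0,0,0]]]' | egrep 'pos|cont'; python3 -m jog '[[[0,0,1,0],[0,0,0,0]]]' | egrep 'pos|cont';python3 st.py
```

```text
tcp_pos: [0.4295, -0.0953, 0.0547]
contact_force: [-3.6, -1.1, -0.1]
tcp_pos: [0.4296, -0.0954, 0.0545]
contact_force: [-6.8, -0.6, 6.6]
tcp_pos: [0.4296, -0.0954, 0.0545]
contact_force: [-9.6, -0.5, 14.7]
scene module1 [(0.78, [-2.5, 51.3, 25.3]), (0.66, [-1.8, 4.6, 22.3])]
scene module1_lip []
scene plate [(0.59, [0.1, 1.5, 10.1]), (0.45, [-4.6, 51.3, 22.4])]
scene clamp_handle [(0.61, [-39.4, -121.3, 47.7])]
top module1 [(0.42, [-4.2, 49.3, 25.0]), (0.28, [0.5, -5.1, 12.7])]
top module1_lip []
top plate [(0.87, [-0.2, -0.9, 10.1])]
top clamp_handle []
scene module1 [(0.66, [-2.2, 52.6, 23.0]), (0.59, [-1.4, 7.0, 24.1])]
scene module1_lip []
scene plate [(0.86, [0.2, -0.2, 9.6]), (0.53, [14.9, 52.8, 28.3])]
scene clamp_handle [(0.59, [-43.7, -120.8, 47.5]), (0.35, [-0.4, 0.3, 11.1])]
top module1 [(0.37, [-3.0, 51.3, 23.4])]
top module1_lip []
top plate []
top clamp_handle [(0.82, [-44.6, -124.2, 45.4])]
tcp [-32.9   6.2  54.4] [-10.   -1.2  14.6] 59.9
```

```bash
python3 -m jog '[[[-2,0,-10,0],[0,0,-10,0],[-2,-24,0,0],[0,-24,0,0],[0,0,0,0],[0,0,10,0],[0,0,6,0],[0,0,0,0]]]' | egrep 'pos|cont'; python3 -m jog '[[[0,0,2,0],[0,0,0,0]]]' | egrep 'pos|cont'; python3 -m jog '[[[0,0,2,0],[0,0,0,0]]]' | egrep 'pos|cont';python3 -m jog '[[[0,0,2,0],[0,0,0,0]]]' | egrep 'pos|cont'; python3 -m jog '[[[0,0,1,0],[0,0,0,0]]]' | egrep 'pos|cont'
```

```text
tcp_pos: [0.4193, -0.0487, 0.056]
contact_force: [0.1, -0.0, 0.2]
tcp_pos: [0.4199, -0.049, 0.0548]
contact_force: [-0.8, 0.1, -0.1]
tcp_pos: [0.419, -0.0491, 0.0535]
contact_force: [-4.3, -1.2, 8.3]
tcp_pos: [0.4182, -0.0493, 0.0526]
contact_force: [-10.6, -0.9, 18.0]
tcp_pos: [0.4182, -0.0493, 0.0524]
contact_force: [-13.1, -0.9, 24.6]
```

```bash
python3 -m jog '[[[0,0,-20,0],[0,0,-30,0],[0,0,-30,0],[0,0,0,0]]]' 54 | egrep 'pos|cont'
python3 - <<'E'
from m import *
from go import go
c=shot('top')
for t in ctrl.trace('top','module1'): print(round(t['confidence'],2),t['region'].sum(),rectpose(c,t['region'],.03))
print(mark(c,'top','module1')); c=shot('scene'); print(mark(c,'scene','module1'))
go(588,-323.5,130,10)
E
```

```text
tcp_pos: [0.4249, -0.0502, 0.1364]
contact_force: [1.4, 0.1, 0.9]
0.66 248 ((583.2, -323.0), (58.7, 38.4), np.float32(10.4))
0.63 136 ((465.2, -97.5), (28.7, 40.2), np.float32(179.8))
0.49 43 ((469.6, -42.9), (23.0, 14.3), np.float32(89.8))
[(0.55, array([ 0.586 , -0.3236, -0.0019])), (0.54, array([ 0.4593, -0.093 ,  0.0254])), (0.52, array([ 0.4617, -0.0975,  0.0372]))]
[(0.73, array([ 5.876e-01, -3.191e-01,  3.000e-04])), (0.66, array([ 0.4523, -0.046 ,  0.027 ])), (0.61, array([ 0.4615, -0.093 ,  0.025 ]))]
turn -2.06 shift [118.9 300.4  -1. ] t 61.85 j [-16.  -6. 124.   0.  63.  66.]
```

```bash
python3 -m jog '[[[0,0,0,-2],[6,16,0,0],[13,34,0,0],[13,34,0,0],[13,34,0,0],[13,34,0,0],[13,34,0,0],[13,34,0,0],[13,34,0,0],[12,26,0,0],[8,14,0,0],[2,4,0,0],[0,0,0,0],[0,0,0,0]]]' | egrep 'pos|cont'; python3 go.py 588 -323 20 10
```

```text
tcp_pos: [0.5874, -0.3202, 0.1284]
contact_force: [-0.6, -0.2, -0.4]
turn -0.04 shift [1.000e-01 2.900e+00 1.084e+02] t 63.02 j [-35.  23.  90.   0.  67.  45.]
```

```bash
python3 -m jog '[[[0,2,20,0],[0,0,25,0],[0,0,25,0],[0,0,20,0],[0,0,8,0],[0,0,5,0],[0,0,3,0],[0,0,0,0],[0,0,0,0]]]' | egrep 'pos|cont'; python3 -m jog '[[[0,0,0,0],[0,0,0,0],[0,0,0,0],[0,0,0,0],[0,0,0,0],[0,0,0,0],[0,0,0,0],[0,0,0,0],[0,0,0,0]]]' 15| egrep 'pos|cont|gap';python3 -m jog '[[[0,0,-10,0],[0,0,-25,0],[0,0,-35,0],[0,0,-40,0],[0,0,0,0],[0,0,0,0]]]'| egrep 'pos|cont|gap' ; python3 j.py 8 -42 110 -90; python3 held.py
```

```text
tcp_pos: [0.59, -0.3239, 0.0259]
contact_force: [-0.0, 0.3, 0.1]
tcp_pos: [0.5899, -0.3239, 0.0259]
contact_force: [-0.7, 1.5, 5.4]
finger_gap: 0.0268
tcp_pos: [0.5915, -0.3252, 0.139]
contact_force: [0.2, 0.0, -1.6]
finger_gap: 0.027
turn 2.06 shift [ -87.9 -201.7   29. ] t 65.02 j [-35.  23.  90.  -0.  67.  45.]
top module1 0.53 tool-frame [-3.4  2.1 26.9]
top module1_lip 0.46 tool-frame [13.6  1.5 18.6]
scene module1 0.92 tool-frame [ 0.3  2.  20.4]
scene module1_lip 0.89 tool-frame [ 9.  -1.1 18.1]
top module1 0.49 tool-frame [10.9  0.6 21.5]
top module1_lip 0.45 tool-frame [12.4 -0.9 22.4]
scene module1 0.78 tool-frame [ 0.5  1.6 25.2]
scene module1_lip 0.87 tool-frame [12.7  1.6 18.1]
tcp in jig [  93.3 -241.3] 133.3 [-0.04510388 -0.25918801 -0.13914229] 0.026765733392112318 65.5167
```

```bash
python3 -m jog '[[[0,0,0,2],[-8,-16,0,0],[-15,-34,0,0],[-15,-34,0,0],[-15,-34,0,0],[-15,-34,0,0],[-14,-30,0,0],[-5,-16,0,0],[0,-2,0,0],[0,0,10,0],[0,0,20,0],[0,0,10,0],[0,0,0,0],[0,0,0,0]]]' | egrep 'pos|cont'; python3 j.py 8.5 -44 61 -90; python3 held.py
```

```text
tcp_pos: [0.4748, -0.1379, 0.0932]
contact_force: [0.9, 0.1, -1.5]
turn 0.01 shift [ 2.4  1.9 32.2] t 66.78 j [-24.   6. 116.  -0.  58.  58.]
scene module1 0.57 tool-frame [-1.  2. 25.]
scene module1_lip 0.6 tool-frame [11.1  0.5 19.1]
scene module1 0.83 tool-frame [-0.9 -2.3 22.8]
scene module1_lip 0.87 tool-frame [10.2 -2.9 18.7]
tcp in jig [  6.7 -41.8] 94.6 [-0.20079636 -0.40327406 -0.74563717] 0.02691788379115012 67.2833
```

```bash
python3 -m jog '[[[3,1,10,0],[0,1,10,0],[0,0,6,0],[0,0,4,0],[0,0,0,0],[0,0,0,0]]]' | egrep 'pos|cont'; python3 -m jog '[[[0,0,1,0],[0,0,1,0],[0,0,0,0]]]' | egrep 'pos|cont';python3 -m jog '[[[0,0,1,0],[0,0,1,0],[0,0,0,0]]]' | egrep 'pos|cont'
```

```text
tcp_pos: [0.4779, -0.1387, 0.0636]
contact_force: [-1.1, 0.5, -1.2]
tcp_pos: [0.4786, -0.139, 0.0625]
contact_force: [0.2, 0.1, -1.3]
tcp_pos: [0.4784, -0.1389, 0.0602]
contact_force: [0.6, 0.4, -1.0]
```

```bash
python3 -m jog '[[[0,0,1,0],[0,0,0.5,0],[0,0,0,0]]]' | egrep 'pos|cont';python3 -m jog '[[[0,0,1,0],[0,0,0.5,0],[0,0,0,0]]]' | egrep 'pos|cont'
```

```text
tcp_pos: [0.4781, -0.1389, 0.0586]
contact_force: [-1.1, -0.1, -0.4]
tcp_pos: [0.4784, -0.139, 0.0579]
contact_force: [-3.0, 0.3, 3.6]
```

```bash
python3 -m jog '[[[0,0,0,0],[0,0,0,0],[0,0,0,0],[0,0,0,0],[0,0,0,0],[0,0,0,0]]]' 32 | egrep 'pos|cont'; python3 held.py; python3 -m jog '[[[0,0,0,0],[0,0,0,0],[0,0,0,0],[0,0,0,0],[0,0,0,0],[0,0,0,0],[0,0,0,0]]]' 15 | egrep 'pos|cont'
```

```text
tcp_pos: [0.4785, -0.139, 0.0572]
contact_force: [-0.1, 0.5, 0.5]
top module1 0.39 tool-frame [-12.1 -48.2  37.7]
scene module1 0.58 tool-frame [-5.9 -0.4 29.9]
scene module1 0.49 tool-frame [-12. -48.  32.]
scene module1_lip 0.65 tool-frame [-6.4  1.4 31.2]
scene module1_lip 0.55 tool-frame [ 9.  -1.8 30.2]
top module1 0.68 tool-frame [52.1 44.   9.9]
top module1 0.63 tool-frame [-11.2 -45.6  36.7]
top module1_lip 0.38 tool-frame [-11.8 -42.   50.2]
scene module1 0.66 tool-frame [-7.2  1.1 27.2]
scene module1 0.42 tool-frame [-10.6 -49.1  35.2]
scene module1_lip 0.67 tool-frame [ 9.5  2.  25.6]
tcp in jig [  9.5 -43.7] 57.3 [ 0.37764363 -0.36665508  0.30464579] 0.03203522096862131 69.8833
tcp_pos: [0.4787, -0.1391, 0.0575]
contact_force: [-0.0, -0.4, 2.4]
```

```bash
python3 -m jog '[[[-2,0,0,0],[-2,0,0,0],[-2,0,0,0],[0,0,0,0]]]' | egrep 'pos|cont'; python3 -m jog '[[[-2,0,0,0],[0,0,0,0],[0,0,0,0]]]' | egrep 'pos|cont';python3 -m jog '[[[-2,0,0,0],[0,0,0,0],[0,0,0,0]]]' | egrep 'pos|cont'; python3 -m jog '[[[-1.5,0,0,0],[0,0,0,0],[0,0,0,0]]]' | egrep 'pos|cont';python3 held.py
```

```text
tcp_pos: [0.4745, -0.1403, 0.0585]
contact_force: [4.3, 0.7, 3.0]
tcp_pos: [0.4732, -0.1408, 0.0589]
contact_force: [4.6, 1.5, 4.0]
tcp_pos: [0.4719, -0.1412, 0.0593]
contact_force: [6.4, 1.2, 4.8]
tcp_pos: [0.4709, -0.1415, 0.0595]
contact_force: [7.8, 2.2, 5.5]
top module1 0.65 tool-frame [ -6.4 -46.2  26.2]
top module1 0.61 tool-frame [ -6.1 -48.7  38.4]
scene module1 0.81 tool-frame [-3.7 -1.9 30.8]
scene module1 0.63 tool-frame [ -3.5 -52.3  38.1]
scene module1 0.42 tool-frame [ 8.8 -1.8 26.5]
scene module1_lip 0.62 tool-frame [ 9.3  0.1 25.3]
top module1 0.54 tool-frame [ -5.  -48.5  39.2]
scene module1 0.78 tool-frame [-3.5  1.9 31.5]
scene module1 0.48 tool-frame [ -1.4 -51.3  38.2]
scene module1_lip 0.58 tool-frame [ 8.9 -3.8 28.5]
scene module1_lip 0.21 tool-frame [-6.2  0.3 29.6]
tcp in jig [  1.7 -45.2] 59.5 [6.97676579 1.24265406 4.83046066] 0.026467104526414494 72.15
```

```bash
python3 -m jog '[[[0,0,0,0],[0,0,0,0],[0,0,0,0],[0,0,0,0],[0,0,-10,0],[0,0,-20,0],[0,0,-10,0],[0,0,0,0]]]' 35 | egrep 'pos|cont'; python3 -m jog '[[[-15,0,0,0],[-7,0,0,0],[0,0,0,0],[0,0,0,0],[0,0,0,0],[0,0,0,0],[0,0,0,0],[0,0,0,0]]]' 0 | egrep 'pos|cont|gap'; python3 j.py -24 -44 70 -90; python3 st.py | grep module
```

```text
tcp_pos: [0.4692, -0.1416, 0.1003]
contact_force: [0.4, -0.5, 0.1]
tcp_pos: [0.4456, -0.1436, 0.0973]
contact_force: [0.2, 0.3, 1.3]
finger_gap: -0.0002
turn 0.07 shift [-0.3  0.3 27.3] t 73.58 j [-26.   3. 119.   0.  58.  56.]
scene module1 [(0.85, [-4.2, 52.2, 28.2]), (0.75, [-4.6, 4.8, 21.6]), (0.69, [-2.7, -46.6, 26.0])]
scene module1_lip [(0.95, [8.2, -44.8, 33.5])]
top module1 [(0.59, [-3.0, 2.5, 21.8]), (0.48, [-0.6, 49.1, 21.6])]
top module1_lip []
scene module1 [(0.82, [-0.4, 5.0, 22.3]), (0.7, [-4.0, -46.3, 27.6]), (0.62, [-2.1, 51.5, 23.0])]
scene module1_lip [(0.83, [8.2, -44.1, 29.9])]
top module1 [(0.66, [-2.6, 50.3, 20.0]), (0.46, [-1.0, 3.3, 18.9])]
top module1_lip []
```

```bash
python3 -m jog '[[[0,0,15,0],[0,0,10,0],[0,0,3,0],[0,0,0,0]]]' | egrep 'pos|cont'; python3 -m jog '[[[0,0,2,0],[0,0,0,0]]]' | egrep 'pos|cont'; python3 -m jog '[[[0,0,2,0],[0,0,0,0]]]' | egrep 'pos|cont';python3 -m jog '[[[0,0,2,0],[0,0,0,0]]]' | egrep 'pos|cont'
```

```text
tcp_pos: [0.4413, -0.1437, 0.0681]
contact_force: [-8.4, -3.0, 3.3]
tcp_pos: [0.4404, -0.1442, 0.0668]
contact_force: [-13.0, -4.5, 12.2]
tcp_pos: [0.4406, -0.1444, 0.0665]
contact_force: [-16.7, -1.9, 23.5]
tcp_pos: [0.4406, -0.1445, 0.0661]
contact_force: [-22.6, -0.4, 35.1]
```

```bash
python3 -m jog '[[[-2,0,-6,0],[-2,0,0,0],[0,0,0,0]]]' | egrep 'pos|cont'; python3 -m jog '[[[-1,0,2,0],[0,0,0,0]]]' | egrep 'pos|cont'; python3 -m jog '[[[-1,0,2,0],[0,0,0,0]]]' | egrep 'pos|cont';python3 -m jog '[[[-1,0,2,0],[0,0,0,0]]]' | egrep 'pos|cont'
```

```text
tcp_pos: [0.4411, -0.1442, 0.0691]
contact_force: [0.9, -0.1, 0.0]
tcp_pos: [0.4407, -0.1444, 0.0676]
contact_force: [-2.6, 0.6, 6.6]
tcp_pos: [0.4408, -0.1446, 0.0673]
contact_force: [-3.4, 2.1, 15.0]
tcp_pos: [0.4409, -0.1448, 0.067]
contact_force: [-6.2, 5.0, 25.8]
```

```bash
python3 -m jog '[[[0,0,2,0],[0,0,0,0]]]' | egrep 'pos|cont'; python3 -m jog '[[[0,0,2,0],[0,0,0,0]]]' | egrep 'pos|cont'; python3 st.py | egrep 'scene mod|plate|tcp'
```

```text
tcp_pos: [0.441, -0.1449, 0.0667]
contact_force: [-9.9, 6.8, 37.8]
tcp_pos: [0.4411, -0.145, 0.0664]
contact_force: [-16.1, 8.6, 49.7]
scene module1 [(0.83, [-2.4, -47.6, 26.8]), (0.72, [-1.5, 53.5, 27.5]), (0.53, [-2.7, 4.9, 21.9])]
scene module1_lip [(0.79, [14.0, -45.6, 30.4])]
scene plate [(0.67, [2.0, -0.1, 10.7])]
top plate [(0.76, [-0.7, -0.7, 10.1])]
scene module1 [(0.83, [0.8, -44.9, 20.6]), (0.81, [-1.5, 5.7, 26.3]), (0.61, [-7.4, 51.2, 23.8])]
scene module1_lip [(0.79, [13.0, -44.6, 31.8])]
scene plate [(0.97, [0.1, -1.4, 11.2]), (0.28, [2.9, -43.2, 24.8])]
top plate [(0.66, [-1.6, 0.0, 8.5])]
tcp [-28.3 -44.5  66.4] [-14.9   7.8  49.3] 77.5
```

```bash
python3 -m jog '[[[0,0,-12,0],[0,0,-12,0],[0,0,-4,0],[8,0,0,0],[8,0,0,0],[0,0,0,0],[0,0,6,0],[0,0,3,0],[0,0,0,0]]]' | egrep 'pos|cont';  python3 -m jog '[[[0,0,2,0],[0,0,0,0]]]' | egrep 'pos|cont'; python3 -m jog '[[[0,0,2,0],[0,0,0,0]]]' | egrep 'pos|cont'; python3 -m jog '[[[0,0,2,0],[0,0,0,0]]]' | egrep 'pos|cont'; python3 -m jog '[[[0,0,2,0],[0,0,0,0]]]' | egrep 'pos|cont'
```

```text
tcp_pos: [0.4526, -0.1416, 0.0763]
contact_force: [-0.9, -0.4, -0.7]
tcp_pos: [0.4535, -0.1421, 0.0755]
contact_force: [0.2, 0.0, 0.7]
tcp_pos: [0.454, -0.1423, 0.0741]
contact_force: [0.5, -0.0, 0.5]
tcp_pos: [0.454, -0.1423, 0.0721]
contact_force: [0.2, -0.2, 0.4]
tcp_pos: [0.454, -0.1423, 0.0701]
contact_force: [0.1, -0.7, 0.5]
```

```bash
python3 -m jog '[[[0,0,-10,0],[0,0,-5,0],[6,0,0,0],[0,0,0,0],[0,0,4,0],[0,0,2,0],[0,0,0,0]]]' | egrep 'pos|cont';  python3 -m jog '[[[0,0,2,0],[0,0,0,0]]]' | egrep 'pos|cont'; python3 -m jog '[[[0,0,2,0],[0,0,0,0]]]' | egrep 'pos|cont'; python3 -m jog '[[[0,0,2,0],[0,0,0,0]]]' | egrep 'pos|cont'; python3 -m jog '[[[0,0,2,0],[0,0,0,0]]]' | egrep 'pos|cont'
```

```text
tcp_pos: [0.4592, -0.1411, 0.0782]
contact_force: [0.2, 0.4, -0.3]
tcp_pos: [0.4595, -0.1413, 0.0766]
contact_force: [0.5, -0.0, -0.6]
tcp_pos: [0.4598, -0.1414, 0.0749]
contact_force: [-1.1, -0.4, 0.4]
tcp_pos: [0.4599, -0.1414, 0.073]
contact_force: [-0.1, 0.7, -0.3]
tcp_pos: [0.4599, -0.1414, 0.071]
contact_force: [-0.4, 0.5, -0.2]
```

```bash
python3 -m jog '[[[0,0,-20,0],[0,0,-30,0],[0,0,-30,0],[-10,0,0,0],[-20,0,0,0],[-20,0,0,0],[0,0,0,0]]]' | egrep 'pos|cont'
python3 - <<'E'
from m import *
c=shot('scene');i=cv2.cvtColor(c['img'],cv2.COLOR_RGB2BGR);print(mark(c,'scene','module1'))
t=shot('top');k=cv2.cvtColor(t['img'],cv2.COLOR_RGB2BGR)
A=cv2.resize(i[165:255,205:285],(533,600),interpolation=cv2.INTER_CUBIC);B=cv2.resize(k[190:270,255:290+5],(262,600),interpolation=cv2.INTER_CUBIC)
B=cv2.resize(k[205:260,255:330],(262,192),interpolation=cv2.INTER_CUBIC);B=cv2.copyMakeBorder(B,0,408,0,0,cv2.BORDER_CONSTANT)
cv2.imwrite('pics/c11.png',np.hstack([A,B]))
E
```

```text
tcp_pos: [0.4074, -0.148, 0.1504]
contact_force: [-0.6, 0.2, -0.3]
[(0.85, array([ 0.4543, -0.0443,  0.0268])), (0.81, array([ 0.4704, -0.1419,  0.0226])), (0.71, array([ 4.596e-01, -1.003e-01, -2.000e-04]))]
```

View pics/c11.png

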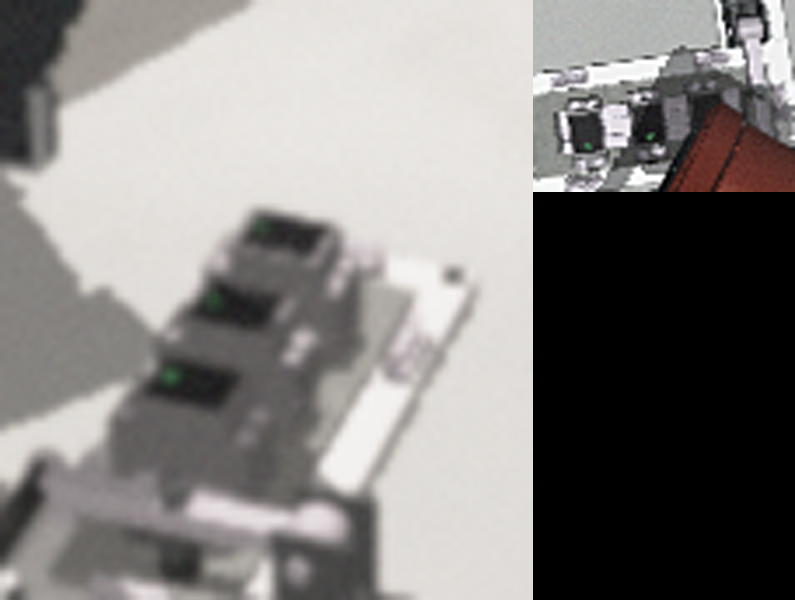

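```bash
python3 j.py -14 -44 74 -90;  python3 -m jog '[[[20,0,10,0],[20,0,20,0],[5,0,25,0],[0,0,18,0],[0,0,4,0],[0,0,0,0],[0,0,0,0]]]' | egrep 'pos|cont';  python3 j.py -14 -44 74 -90; python3 -m jog '[[[0,0,2,0],[0,0,0,0]]]' | egrep 'pos|cont'; python3 -m jog '[[[0,0,2,0],[0,0,0,0]]]' | egrep 'pos|cont'
```

```text
turn 0.03 shift [44.8  0.1 77.3] t 80.9 j [-29.  -6. 121.   0.  65.  53.]
tcp_pos: [0.4557, -0.1423, 0.0746]
contact_force: [-0.1, -0.4, 0.9]
turn 0.07 shift [-0.6  0.1  0.6] t 81.48 j [-26.   6. 119.   0.  55.  56.]
tcp_pos: [0.4562, -0.1427, 0.0735]
contact_force: [1.2, -0.3, -0.3]
tcp_pos: [0.4555, -0.1425, 0.0709]
contact_force: [-0.5, 0.4, 0.3]
```

```bash
python3 -m jog '[[[0,0,1,0],[0,0,0,0]]]' | egrep 'pos|cont'; python3 -m jog '[[[0,0,1,0],[0,0,0,0]]]' | egrep 'pos|cont';  python3 -m jog '[[[0,0,1,0],[0,0,0,0]]]' | egrep 'pos|cont'; python3 -m jog '[[[0,0,1,0],[0,0,0,0]]]' | egrep 'pos|cont'; python3 -m jog '[[[0,0,1,0],[0,0,0,0]]]' | egrep 'pos|cont'
```

```text
tcp_pos: [0.4552, -0.1423, 0.0694]
contact_force: [0.3, -0.2, -0.5]
tcp_pos: [0.4554, -0.1423, 0.0685]
contact_force: [0.6, 0.3, 1.6]
tcp_pos: [0.4554, -0.1424, 0.0685]
contact_force: [-3.3, 1.4, 7.9]
tcp_pos: [0.4554, -0.1424, 0.0685]
contact_force: [-5.0, 2.0, 14.5]
tcp_pos: [0.4555, -0.1425, 0.0684]
contact_force: [-7.5, 3.7, 21.5]
```

```bash
python3 -m jog '[[[0,0,-10,0],[0,-25,0,0],[0,-25,0,0],[0,0,0,0],[0,0,3,0],[0,0,0,0]]]' | egrep 'pos|cont';python3 -m jog '[[[0,0,1,0],[0,0,0,0]]]' | egrep 'pos|cont'; python3 -m jog '[[[0,0,1,0],[0,0,0,0]]]' | egrep 'pos|cont';python3 -m jog '[[[0,0,1,0],[0,0,0,0]]]' | egrep 'pos|cont'; python3 -m jog '[[[0,0,-10,0],[0,-24,0,0],[0,-24,0,0],[0,0,0,0],[0,0,6,0],[0,0,0,0]]]' | egrep 'pos|cont';python3 -m jog '[[[0,0,1,0],[0,0,0,0]]]' | egrep 'pos|cont'; python3 -m jog '[[[0,0,1,0],[0,0,0,0]]]' | egrep 'pos|cont';python3 -m jog '[[[0,0,1,0],[0,0,0,0]]]' | egrep 'pos|cont'
```

```text
tcp_pos: [0.4481, -0.0928, 0.0719]
contact_force: [-0.5, 0.5, 0.5]
tcp_pos: [0.4484, -0.0934, 0.0711]
contact_force: [-0.6, 0.3, -0.6]
tcp_pos: [0.4482, -0.0932, 0.0701]
contact_force: [-0.9, 0.6, -1.3]
tcp_pos: [0.4481, -0.0929, 0.0691]
contact_force: [0.6, 0.4, 0.0]
tcp_pos: [0.4414, -0.0453, 0.073]
contact_force: [-0.7, 0.6, 0.4]
tcp_pos: [0.4416, -0.0457, 0.0722]
contact_force: [-0.0, -0.1, 0.9]
tcp_pos: [0.4416, -0.0456, 0.0712]
contact_force: [-0.1, -0.5, 0.3]
tcp_pos: [0.4415, -0.0453, 0.0701]
contact_force: [-1.1, 0.6, -0.3]
```

```bash
python3 -m jog '[[[0,0,-25,-5],[0,0,-30,-7],[0,0,-25,-7],[0,0,0,-7],[0,0,0,-7],[0,0,0,-7],[0,0,0,-7],[0,0,0,-7],[0,0,0,-7],[0,0,0,-7],[0,0,0,-7],[0,0,0,-7],[0,0,0,-7],[0,0,0,-1],[0,0,0,0]]]' 32 | egrep 'pos|cont'; python3 j.py -43.5 -127 90; python3 st.py | egrep 'handle|module1 '
```

```text
tcp_pos: [0.4415, -0.0451, 0.1503]
contact_force: [-0.4, -0.1, -0.4]
turn -0.06 shift [-181.3  -29.3   60.3] t 85.9 j [-15.  -5. 120.  -0.  65. -23.]
scene module1 [(0.84, [-1.2, 55.0, 25.3]), (0.77, [-2.3, 6.2, 24.2]), (0.7, [-0.5, -46.2, 20.9])]
scene clamp_handle [(0.95, [-41.2, -119.2, 48.5]), (0.16, [187.6, -54.0, -0.9])]
top module1 [(0.62, [-3.6, -49.4, 20.5]), (0.44, [-4.0, 2.5, 22.0])]
top clamp_handle [(0.6, [-50.6, -122.1, 47.9])]
scene module1 [(0.84, [2.1, -44.7, 23.4]), (0.57, [-0.2, 4.8, 26.7]), (0.49, [-0.5, 52.8, 23.6])]
scene clamp_handle [(0.89, [-42.2, -118.6, 48.9]), (0.49, [63.9, -91.2, 51.1]), (0.44, [2.2, -46.0, 23.1])]
top module1 [(0.57, [-2.1, -43.7, 22.0]), (0.37, [-2.1, 2.0, 19.8])]
top clamp_handle [(0.65, [-44.5, -124.6, 47.8]), (0.49, [227.6, 34.6, -3.2])]
```

```bash
python3 -m jog '[[[-18,-3,0,0],[-35,-6,0,0],[-35,-6,0,0],[-35,-6,0,0],[-33,-6,0,0],[-18,-2,0,0],[-6,0,10,0],[0,0,20,0],[0,0,20,0],[0,0,10,0],[0,0,0,0],[0,0,0,0]]]' 34 | egrep 'pos|cont'; python3 j.py -43.5 -126 29
```

```text
tcp_pos: [0.4372, -0.2262, 0.0894]
contact_force: [0.1, -0.1, 0.3]
turn 0.11 shift [-1.5 -0.2 60.4] t 87.9 j [-36.   6. 116.   0.  58. -44.]
```

```bash
python3 -m jog '[[[-1.5,0,15,0],[0,0,20,0],[0,0,15,0],[0,0,8,0],[0,0,2,0],[0,0,0,0],[0,0,0,0]]]' | egrep 'pos|cont'; python3 -m jog '[[[0,0,0,0],[0,0,0,0],[0,0,0,0],[0,0,0,0],[0,0,0,0],[0,0,0,0],[0,0,0,0],[0,0,0,0]]]' 4 | egrep 'pos|cont|gap|force'; python3 j.py -43 -126 29
```

```text
tcp_pos: [0.439, -0.2294, 0.0314]
contact_force: [-0.3, -0.5, 0.5]
tcp_pos: [0.4377, -0.2297, 0.0315]
contact_force: [-2.7, -0.6, 5.8]
finger_gap: 0.0097
gripper_force: 58.5
turn 0.11 shift [2.  0.3 2.5] t 89.15 j [-36.  12. 117.  -0.  51. -44.]
```

```bash
python3 -m jog '[[[0,0.5,-10.5,0],[0,1.6,-10.4,0],[0,2.6,-10.2,0],[0,3.6,-9.9,0],[0,4.6,-9.5,0],[0,5.5,-8.9,0],[0,6.4,-8.4,0],[0,7.2,-7.7,0],[0,7.9,-6.9,0],[0,8.5,-6.1,0],[0,0,0,0]]]' | egrep 'pos|cont|gap'; python3 j.py 5.3 -126 117; python3 st.py | egrep 'handle|plate'
```

```text
tcp_pos: [0.4812, -0.2237, 0.1234]
contact_force: [-21.5, -1.0, 24.6]
finger_gap: 0.0098
turn 0.21 shift [2.  4.6 6.4] t 90.07 j [-32.   8. 110.  -1.  63. -40.]
scene plate [(0.79, [0.5, 1.6, 13.3])]
scene clamp_handle [(0.83, [2.2, -121.5, 135.6])]
top plate [(0.65, [-2.4, -2.7, 10.2])]
top clamp_handle []
scene plate []
scene clamp_handle [(0.77, [2.0, -119.7, 134.5])]
top plate [(0.79, [-1.8, -3.3, 12.5])]
top clamp_handle []
```

```bash
python3 -m jog '[[[0,-2,-3,0],[0,9.1,-6,0],[0,9.6,-5,0],[0,10,-3.3,0],[0,10.2,-2.3,0],[0,0,0,0]]]' | egrep 'pos|cont|gap'; python3 -m jog '[[[0,10.4,-1.3,0],[0,10.5,-0.2,0],[0,10.5,0.8,0],[0,0,0,0]]]' | egrep 'pos|cont|gap'; python3 -m jog '[[[0,10,1.9,0],[0,6,2,0],[0,0,0,0],[0,0,0,0]]]' | egrep 'pos|cont|gap';  python3 st.py | egrep 'handle|plate|tcp'
```

```text
tcp_pos: [0.5248, -0.2178, 0.1431]
contact_force: [-2.7, 1.2, 10.8]
finger_gap: 0.0093
tcp_pos: [0.5567, -0.2132, 0.1415]
contact_force: [2.1, -1.6, 4.4]
finger_gap: 0.0094
tcp_pos: [0.572, -0.2112, 0.1373]
contact_force: [2.3, -1.7, 4.9]
finger_gap: 0.0093
scene plate [(0.75, [3.6, 2.2, 12.0]), (0.16, [1.2, 1.9, 14.0])]
scene clamp_handle [(0.45, [94.6, -118.9, 151.6])]
top plate [(0.7, [-2.4, -1.9, 10.3])]
top clamp_handle []
scene plate [(0.89, [-0.2, -0.8, 10.8]), (0.44, [229.8, 36.9, -3.8])]
scene clamp_handle [(0.64, [90.8, -120.5, 147.3])]
top plate [(0.71, [-0.5, -2.8, 7.8])]
top clamp_handle [(0.46, [0.8, 3.2, 13.3])]
tcp [  92.  -128.1  137.4] [ 3.1 -0.8  5.2] 93.2
```

```bash
python3 -m jog '[[[0,0,0,0],[0,0,0,0],[0,0,0,0],[0,0,0,0],[0,0,0,0],[0,0,-20,0],[0,0,-30,0],[0,0,-30,0],[0,-20,0,0],[0,-35,0,0],[0,-35,0,0],[0,-35,0,0],[0,-35,0,0],[0,0,0,0],[0,0,0,0]]]' 40 | egrep 'pos|cont|gap'; python3 st.py
python3 - <<'E'
from m import *
c=shot('scene'); print(mark(c,'scene','tally'),mark(c,'scene','roll'))
E
```

```text
tcp_pos: [0.4095, -0.2325, 0.2147]
contact_force: [0.9, -0.6, 0.2]
finger_gap: 0.0401
scene module1 [(0.94, [0.5, -44.8, 25.2]), (0.5, [-2.3, 4.0, 21.7]), (0.5, [-3.6, 53.0, 26.1])]
scene module1_lip [(0.66, [13.0, -45.3, 29.2])]
scene plate [(0.87, [1.9, 3.0, 10.4])]
scene clamp_handle [(0.8, [98.5, -120.6, 148.5])]
top module1 [(0.66, [228.5, 35.2, -0.1]), (0.65, [-5.1, 7.6, 21.4]), (0.55, [-4.2, 50.0, 25.0]), (0.53, [-2.4, -46.8, 18.6])]
top module1_lip [(0.79, [16.4, -47.1, 26.6])]
top plate [(0.77, [-2.3, -5.2, 11.5])]
top clamp_handle [(0.52, [93.1, -121.5, 148.2])]
scene module1 [(0.71, [3.1, -44.7, 21.7]), (0.67, [-3.9, 7.4, 25.2])]
scene module1_lip [(0.6, [15.8, -44.5, 30.3])]
scene plate [(0.72, [-3.9, 52.0, 23.6])]
scene clamp_handle [(0.86, [96.0, -117.9, 147.5]), (0.31, [187.0, -47.7, 2.2]), (0.24, [14.0, 53.8, 30.5])]
top module1 [(0.62, [-2.2, 3.1, 21.1]), (0.49, [-0.9, 48.9, 22.3]), (0.48, [-1.1, -44.2, 20.4])]
top module1_lip [(0.68, [13.1, -46.8, 25.0])]
top plate [(0.65, [-1.3, -2.3, 11.8]), (0.33, [227.9, 35.6, 0.0])]
top clamp_handle [(0.59, [92.9, -125.0, 146.5])]
tcp [ -70.2 -127.3  215.2] [ 0.   0.3 -0. ] 95.5
[(0.61, array([ 6.522e-01, -1.224e-01, -5.000e-04]))] [(0.75, array([ 0.6852, -0.0292, -0.0026]))]
```

```bash
python3 -c "from cell import ctrl; print(ctrl.job_done())"
```

```text
the job is handed in; nothing more can be done
None
```

I handed the job in at about 96 s: plate in the nest, all three modules seated at their home height with the lip away from the robot, clamp swung fully open, and the tally and roll where they were. The foot clicks were inferred from seating height rather than read directly, and no verdict came back.

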